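Top up the sprung dish dispenser

TASK

Top up the leaning spring-loaded dish dispenser: put the two loose grey stoneware mixing dishes, right way up, into its mouth on top of the one already there, pressing each down along the slope of the guide rods until both sprung catches snap over its rim and keep the pile down. Leave the other things where they stand.

Things in the scene. Friction and masses are not known exactly. Their poses are not given: they have to be found in the camera images.
- stand: Folded sheet-steel wedge that carries the dish dispenser, fixed to the worktop. Foot 128 x 112 mm, whole dispenser about 175 mm high. Origin: middle of the foot, on the worktop; -x is its front, toward which the dispenser leans: to the robot's right and somewhat toward the robot.
- magazine: The dispenser's frame. z: the line along which dishes go in, 30 deg from vertical, leaning to the stand's front; y level, across; x up the slope to the back. Origin: middle of the sloping deck. Four 8 mm guide rods, axes at x +-29, y +-24 mm, rounded tops at z = 134 mm; a dish has 1.8 mm play between them. The sides toward +y and -y are open for fingers: 50 mm clear between the rods there.
- mouth (a point): On the magazine's axis (x = y = 0) at z = 110 mm: level of the catches' flat undersides; axes as the magazine's. The rim of the top held dish is pressed up to this level; a new dish must be pressed until its rim is 2 to 5 mm below it, then the catches snap over. Black catch housings at front and back stand 33 to 55 mm from the axis, 62 mm wide in y, z 95 to 131 mm.
- dish_a: Loose slate-grey stoneware mixing dish, round, 64 mm across, 22 mm high, 60 to 130 g. Straight sides, bevelled lower edge (55 mm across at the bottom, full width from 6 mm up), flat rim round a well 49 mm across and 15 mm deep. Stands on the worktop, well up. Origin: centre of its underside; z up out of the well.
- dish_b: A second loose dish, same as dish_a.
- dish_stored: A third dish, same as dish_a, already in the dispenser on the platform, its rim up against the catches; it sinks under the dishes pressed in above it.
- platform_top (a point): Middle of the top of the round sprung platform (65 mm across) under the pile; axes as the magazine's. Along the magazine's z it stands at 108 mm when empty, 88 with one dish held (as it starts), 66 with two, 44 with three, 31 at its stop. Its coil spring pushes up with 4 N when empty and 0.5 N more for each 10 mm down.
- catch_front (a joint): Sprung brass latch bolt in the front housing, 16 mm wide, flat below, sloped above, so that a dish pushed down drives it outward and it springs back over the rim. 0 = fully out (its tip 28.5 mm from the axis); about 0.004 m while a dish goes by. Pressing a dish past both catches and the pile down takes up to about 12 N.
- catch_back (a joint): The same latch bolt in the back housing, same values.
- red_bowl: Bystander: small red mixing bowl, 97 mm across, 56 mm high; origin at the centre of its underside.
- bottle_grey: Bystander: grey plastic paint bottle with a blue screw cap, standing, 67 mm across, 184 mm high; origin at the centre of its underside.
- eraser: Bystander: white eraser in a blue sleeve, lying flat, 45 x 23 x 13 mm; origin at the centre of its underside.
Mind the look-alikes: they are no part of the job. What is shaped like the dish_b but turquoise is not meant.

How it is judged:
On the way:
1. one of the loose dishes is pressed in and held under both catches (((z of dish_a in the frame of magazine between 0.02 and 0.0905 m and x of dish_a in the frame of magazine between -0.008 and 0.008 m and y of dish_a in the frame of magazine between -0.008 and 0.008 m and angle between the z axis of dish_a and the z axis of magazine, either way round below 0.12 rad and angle between dish_a's own z axis and vertical below 0.75 rad) or (z of dish_b in the frame of magazine between 0.02 and 0.0905 m and x of dish_b in the frame of magazine between -0.008 and 0.008 m and y of dish_b in the frame of magazine between -0.008 and 0.008 m and angle between the z axis of dish_b and the z axis of magazine, either way round below 0.12 rad and angle between dish_b's own z axis and vertical below 0.75 rad)) and value of joint each of catch_front, catch_back below 0.002 m), for 0.2 s.
At the end, for the whole second after the job is handed in: All three dishes lie right way up between the guide rods (within 8 mm of the axis, within 7 degrees of square), rims below the catches (within 2.5 mm), platform sunk to below 47.5 mm, both catches out (within 2 mm), dishes at rest (z of dish_a in the frame of magazine between 0.02 and 0.0905 m and x of dish_a in the frame of magazine between -0.008 and 0.008 m and y of dish_a in the frame of magazine between -0.008 and 0.008 m and angle between the z axis of each of dish_a, dish_b, dish_stored and the z axis of magazine, either way round below 0.12 rad and angle between each of dish_a, dish_b, dish_stored's own z axis and vertical below 0.75 rad and z of dish_b in the frame of magazine between 0.02 and 0.0905 m and x of dish_b in the frame of magazine between -0.008 and 0.008 m and y of dish_b in the frame of magazine between -0.008 and 0.008 m and z of dish_stored in the frame of magazine between 0.02 and 0.0905 m and x of dish_stored in the frame of magazine between -0.008 and 0.008 m and y of dish_stored in the frame of magazine between -0.008 and 0.008 m and value of joint each of catch_front, catch_back below 0.002 m and z of platform_top in the frame of magazine below 0.0475 m and linear speed of each of dish_a, dish_b, dish_stored below 0.02 m/s); the robot touches nothing.
It fails at once if the red bowl is moved more than 3 cm (distance of red_bowl from where it was at the start of the episode above 0.03 m).
It fails at once if the grey bottle is moved more than 3 cm (distance of bottle_grey from where it was at the start of the episode above 0.03 m).
It fails at once if the eraser is moved more than 3 cm (distance of eraser from where it was at the start of the episode above 0.03 m).
It also fails if it takes over 53 s, if anything falls off the work surface, if the arm or the gripper's body presses on something with over 40 N, if the wrist force passes 120 N, or if a joint passes its speed limit or range.

ROBOT

A 6-joint arm with a two-finger parallel gripper is mounted at the origin on a cart in front of the work surface, level with it; the furniture and walls round the work are solid. World frame = base frame: x ahead of the robot, y to its left, z up, the work surface at z = 0. Lengths are in m, angles in rad, forces in N, time in s.
With the tool pointing down it reaches from about 0.425 to 1.125 m from the base axis. Payload 14.9 kg.
Tool frame: the origin (TCP) lies where the fingers leave the gripper's body, on its centre line; the fingertips stand 78 mm ahead of it and the grasp point (between the pads) lies 60 mm ahead of it (ctrl.hold_point_z is the distance from the TCP to the grasp point, in m); z points along the fingers, y is the direction in which the jaws open and shut (so a half turn about z gives the same grasp; the last joint's range is limited). The gripper opens to 91 mm and grips with 3 to 60 N. Pads are 32 mm wide; open, the fingers measure 118 mm over their backs; the gripper's body (76 mm by 178 mm) begins 60 mm behind the grasp point.
Start: joints at [1.263, 0.379, 1.734, -0, 1.028, -0.033], TCP at [0.19, 0.674, 0.292] pointing down, gripper open.
Joint ranges: [-2.77, 2.77], [-0.74, 2.19], [0, 2.66], [-1.06, 4.2], [0.31, 2.87], [-3.08, 3.08]. Speed limits (rad/s): [1.89, 1.89, 2.39, 3.14, 3.14, 3.14].

INTERFACE

Orientations are given as a rotation vector (axis times angle).
In Python, from plant import ctrl gives the robot as it stands.
- The arm moves only by the tool move_arm, never from a script. Its argument "motion" is a list of rows, each a list of 4 numbers: the shift along the tool's x, y, z each as a share of 20 cm, from -1 to 1, then the turn about the tool's z as a share of pi/4 rad, from -1 to 1. A call has 1 to 10 rows; each row is the pose to reach, as a shift and turn from the pose measured when the call began, along the tool's axes at that moment; what a row does not reach only later rows make up. A row lasts 1/8 s, in which the tool goes at most 62.5 mm and 10.7 degrees, less where a joint would pass 70% of its speed; a pose out of reach is approached as far as the arm can. A call with a number of a shift or a turn outside -1 to 1 is refused whole. A call with a gripper value outside its range is refused whole. "hand" is the opening, from 0 (shut) to 1 (fully open), set as the call begins (left out, the last holds). The fingers move at their own pace and stop on an object; the grip force is fixed at half the most. Time passes only in rows, so rows that repeat a pose let the fingers close. It gives the time, the measured TCP pose, the force and the opening at its end, in the units of the state.
- ctrl.read_state(): the state, without advancing time (a new reading comes with each control period).
- ctrl.grab_frame(name): name is "scene" or "top" or "wrist"; returns the picture (420x560x3 uint8, red, green, blue); there is no depth.
- ctrl.camera_info(name): a dict with "camera_matrix" (3x3 intrinsics, pixels), "distortion" ([k1, k2, p1, p2, k3] as OpenCV has them; the pictures are not rectified), "R" (3x3) and "t" (3): a world point X has camera coordinates R X + t. Camera axes: x right, y down, z forward; pixel columns grow to the right and rows downward; lengths in m; the calibration is good to about 2 mm. A picture is of the moment at which its call begins: read the wrist's pose just before it. camera_info takes no time and is no camera call; for the wrist camera it gives the pose at the moment of the call.
- ctrl.job_done(): hands the job in, once; it reports no verdict.
The state is a dict: "clock": time; "joints": joint angles; "dq": joint speeds; "joint_efforts": joint torques, N m; "position": TCP position; "ee_rot": TCP orientation; "wrist_force": force on the tool from outside, world axes, zero at the start; "wrist_torque": the same for the moment, N m; "finger_gap": finger opening in m.
Only numpy, scipy, OpenCV 4.12 (cv2) and the standard library are available. Lean on these libraries where they do the work, as an engineer would, in place of code of your own. Each camera call takes 0.05 s, during which the arm holds its last target.

## Working session

There is one attempt and no reset: what is moved stays moved. The work goes in short steps, Python scripts to look and compute and a tool call to move; the robot and the scene stay as the last step left them, time stands still between calls to the robot, and variables do not carry over. Pictures are saved under pics/ and viewed, and the job is handed in when it is done.

Besides the shell and the picture viewer there is one more tool, called after "Emit:" as name(argument=value, ...), one argument or row to a line, values as JSON. move_arm: Moves the arm, as the interface text tells. Shift numbers are shares of 20 cm and turn numbers shares of pi/4 rad, none past 1 either way. Its arguments: {"type":"object","properties":{"motion":{"type":"array"},"hand":{"type":"number"}},"required":["motion"]}

```bash
mkdir -p pics; cat > h.py <<'E'
from plant import ctrl
import numpy as np,cv2
from scipy.spatial.transform import Rotation as Ro
def snap(n,f):
    ci=ctrl.camera_info(n);im=ctrl.grab_frame(n);cv2.imwrite('pics/'+f,im[:,:,::-1]);np.savez('pics/'+f[:-4]+'.npz',K=np.array(ci['camera_matrix']),d=np.array(ci['distortion']),R=np.array(ci['R']),t=np.array(ci['t']));return im
def load(f): return np.load('pics/'+f+'.npz')
def ray(f,px):
    c=load(f);p=cv2.undistortPoints(np.array([[px]],float),c['K'],c['d'])[0,0]
    return -c['R'].T@c['t'], c['R'].T@np.array([p[0],p[1],1])
def onz(f,px,z):
    o,d=ray(f,px);return o+d*(z-o[2])/d[2]
def proj(f,X):
    c=load(f);r,_=cv2.Rodrigues(c['R']);return cv2.projectPoints(np.array(X,float).reshape(-1,3),r,c['t'],c['K'],c['d'])[0][:,0]
def crop(f,x0,y0,x1,y1,o,s):
    im=cv2.imread('pics/'+f+'.png')[y0:y1,x0:x1];cv2.imwrite('pics/'+o+'.png',cv2.resize(im,None,fx=s,fy=s,interpolation=cv2.INTER_CUBIC))
E
python3 - <<'E'
from h import *
s=ctrl.read_state();print({k:np.round(v,3) for k,v in s.items()})
for n in('scene','top','wrist'):snap(n,n+'0.png')
E
```

```text
{'clock': np.float64(0.0), 'joints': array([ 1.263,  0.379,  1.735, -0.   ,  1.029, -0.033]), 'dq': array([-0.   , -0.001, -0.003,  0.   ,  0.002, -0.   ]), 'joint_efforts': array([-3.0000e-03, -7.6372e+01, -4.3438e+01,  6.5000e-02,  4.2000e-02,
       -0.0000e+00]), 'position': array([0.19 , 0.673, 0.292]), 'ee_rot': array([-4.300e-01, -3.112e+00,  2.000e-03]), 'wrist_force': array([-0.35 , -1.234,  0.341]), 'wrist_torque': array([ 0.002, -0.033, -0.061]), 'finger_gap': np.float64(0.091)}
```

View pics/scene0.png

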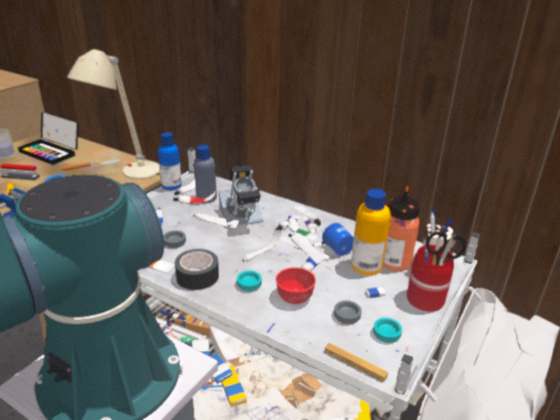

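View pics/top0.png

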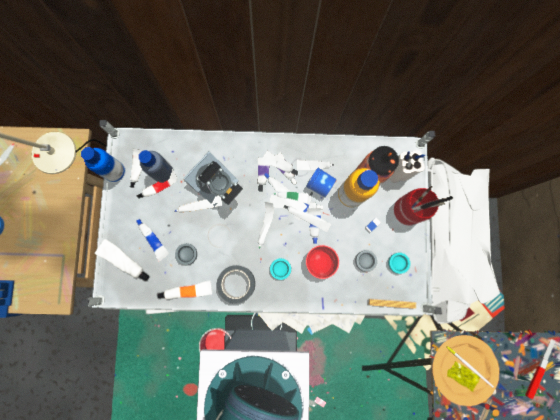

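View pics/wrist0.png

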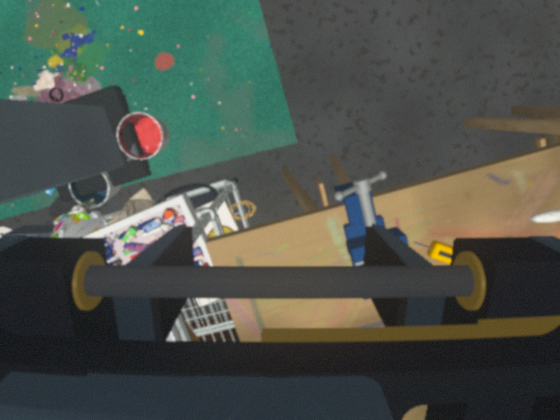

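Top view: grey rings at (186,254) and (366,261) are the candidate dishes; the turquoise look-alikes are at (280,269) and (399,263), and the dark tape roll is at (236,284). The dispenser is at about (215,180). Next I'll crop closer.

```bash
python3 - <<'E'
from h import *
crop('top0',160,135,260,210,'c1',8)
a=cv2.imread('pics/top0.png');s=cv2.imread('pics/scene0.png')
r=lambda i,x,y:cv2.resize(i[y:y+50,x:x+66],None,fx=6,fy=6,interpolation=cv2.INTER_CUBIC)
cv2.imwrite('pics/c2.png',np.vstack([np.hstack([r(a,155,230),r(a,335,235)]),np.hstack([r(s,142,215),r(s,315,290)])]))
crop('scene0',205,155,275,225,'c3',8)
for p in((186,254),(366,261),(280,269),(399,263)):print(p,onz('top0',p,.02).round(3))
print(load('top0')['K'].round(1),load('top0')['d'], -load('top0')['R'].T@load('top0')['t'],-load('scene0')['R'].T@load('scene0')['t'])
E
```

```text
(186, 254) [0.429 0.211 0.02 ]
(366, 261) [ 0.422 -0.327  0.02 ]
(280, 269) [ 0.392 -0.07   0.02 ]
(399, 263) [ 0.418 -0.427  0.02 ]
[[395.5   0.  280.5]
 [  0.  395.5 212.3]
 [  0.    0.    1. ]] [-0.01729811  0.          0.          0.          0.        ] [ 0.37296539 -0.03822882  1.20609718] [-0.42705484 -0.65463707  0.80677349]
```

View pics/c1.png

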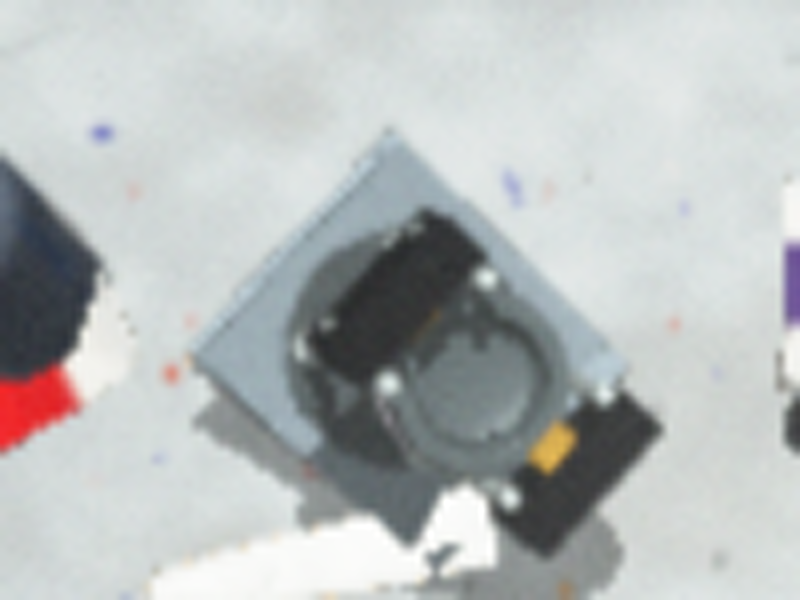

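View pics/c2.png

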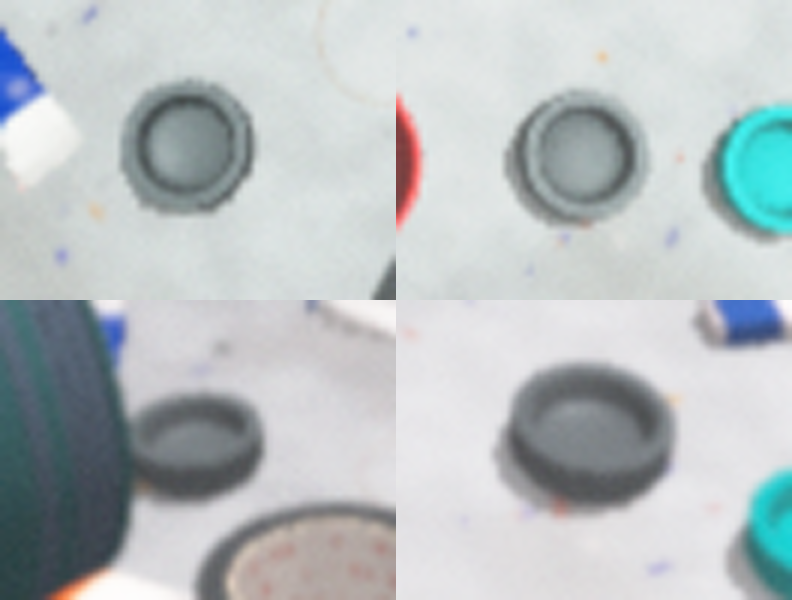

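View pics/c3.png

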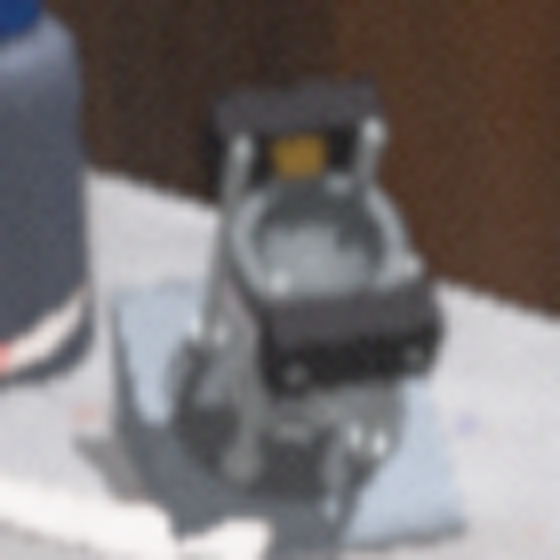

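```bash
cat >> h.py <<'E'
def magR(yaw): return Ro.from_euler('z',yaw).as_matrix()@Ro.from_euler('y',-30,degrees=True).as_matrix()
E
python3 - <<'E'
from h import *
from scipy.optimize import least_squares
T=np.array([[486,278],[388,383],[605,395],[509,497]])/8+[160,135]-.44
S=np.array([[374,135],[240,155],[408,268],[280,285]])/8+[205,155]-.44
def f(p,full=0):
    R=magR(p[3]);o=p[:3];z=.132
    # in scene (from -x,-y side looking +x+y): identify left/right = +y/-y
    P=np.array([[29,-24],[29,24],[-29,-24],[-29,24]])/1000
    W=np.array([o+R@[a,b,z] for a,b in P])
    return np.r_[(proj('top0',W)-T).ravel(),(proj('scene0',W)-S).ravel()*1.0]
o=onz('top0',(215,182),.1)
for y0 in(.5,.8,1.1):
    r=least_squares(f,[o[0],o[1],.06,y0],x_scale=[.01,.01,.01,.1]);print(r.x.round(4),r.cost,r.fun.round(1))
R=magR(r.x[3]);print('zaxis',R[:,2]);print('mouth',r.x[:3]+R@[0,0,.11])
np.save('mag.npy',r.x)
for n,m,z in((186,254,0),(366,261,0)):
    pass
# verification overlay: housings, rod tops, stored rim
def draw(f,out,box,s):
    im=cv2.imread('pics/'+f+'.png');x0,y0,x1,y1=box
    im=cv2.resize(im[y0:y1,x0:x1],None,fx=s,fy=s,interpolation=cv2.INTER_CUBIC)
    def pl(P,c):
        q=(proj(f,[r.x[:3]+R@np.array(p) for p in P])-[x0,y0]+.5)*s
        cv2.polylines(im,[q.astype(int)],True,c,1)
    th=np.linspace(0,2*np.pi,40)
    for rad in(.032,.0245):pl([[rad*np.cos(t),rad*np.sin(t),.11] for t in th],(0,255,0))
    for sg in(1,-1):pl([[sg*.033,.031,.131],[sg*.055,.031,.131],[sg*.055,-.031,.131],[sg*.033,-.031,.131]],(0,0,255))
    cv2.imwrite('pics/'+out,im)
draw('top0','d1.png',(160,135,260,210),5);draw('scene0','d2.png',(205,155,275,225),6)
E
python3 - <<'E'
import cv2,numpy as np
a=cv2.imread('pics/d1.png');b=cv2.imread('pics/d2.png')[:375,:300]
cv2.imwrite('pics/d3.png',np.hstack([a,b]))
E
```

```text
[0.6592 0.1501 0.0348 0.8766] 1.7963066278000324 [-0.5  0.5 -0.4  0.3 -0.7  0.3 -0.4  0.3  0.4 -0.   0.8 -0.5  0.9  0.2
  0.4  0.2]
[0.6592 0.1501 0.0348 0.8766] 1.7963066278000261 [-0.5  0.5 -0.4  0.3 -0.7  0.3 -0.4  0.3  0.4 -0.   0.8 -0.5  0.9  0.2
  0.4  0.2]
[0.6592 0.1501 0.0348 0.8766] 1.7963066278000714 [-0.5  0.5 -0.4  0.3 -0.7  0.3 -0.4  0.3  0.4 -0.   0.8 -0.5  0.9  0.2
  0.4  0.2]
zaxis [-0.31988498 -0.38428323  0.8660254 ]
mouth [0.62399131 0.10785372 0.13004083]
```

View pics/d3.png

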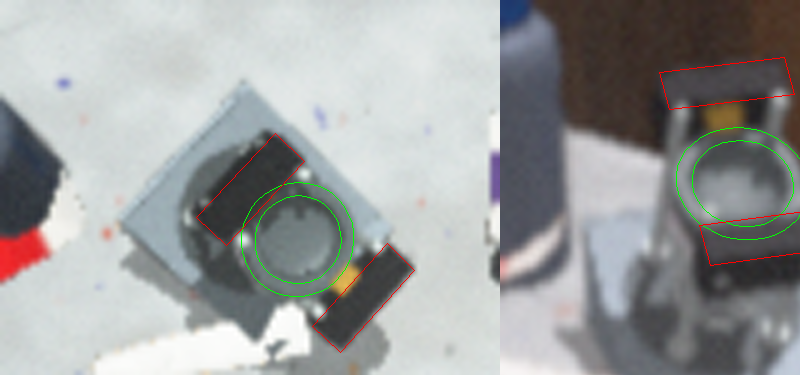

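```bash
cat >> h.py <<'E'
def tool():
    s=ctrl.read_state();return np.array(s['position']),Ro.from_rotvec(s['ee_rot']).as_matrix(),s
def go(target,ydir=None):
    """print shift in tool axes (units 0.2 m) and turn (units pi/4)"""
    p,R,s=tool();d=R.T@(np.array(target)-p)/.2
    out=[*d.round(4)]
    if ydir is not None:
        v=R.T@np.array([*ydir,0.]);a=np.arctan2(-v[0],v[1]);alt=a-np.sign(a)*np.pi
        out+=['turn',round(a/(np.pi/4),3),'or',round(alt/(np.pi/4),3)]
    print('t',round(float(s['clock']),2),'go',*out,'q6',round(float(s['joints'][5]),3))
E
python3 - <<'E'
from h import *
p,R,s=tool();print(p,R.round(3))
y=np.load('mag.npy')[3]
A=onz('top0',(185.9,254.1),.022);B=onz('top0',(365.4,260.4),.022);print(A,B)
go([A[0],A[1],.2],(-np.sin(y),np.cos(y)))
E
```

```text
[0.18986993 0.67349244 0.29171732] [[-0.962  0.271 -0.   ]
 [ 0.271  0.962 -0.001]
 [ 0.    -0.001 -1.   ]]
[0.42887335 0.21054012 0.022     ] [ 0.42345657 -0.32487113  0.022     ]
t 0.15 go -1.7783 -1.9033 0.4603 turn -1.466 or 2.534 q6 -0.033
```

Emit:
move_arm(
  motion=[
    [-0.9,-0.95,0.2,-0.75],
    [-0.9,-0.95,0.2,-0.75],
    [-0.9,-0.95,0.2,-0.75],
    [-0.9,-0.95,0.2,-0.75],
    [-0.9,-0.95,0.2,-0.75],
  ],
  hand=1,
)

```text
clock: 0.78
position: [0.3123, 0.439, 0.2512]
ee_rot: [0.488, -3.102, 0.003]
wrist_force: [0.1, 0.4, 0.2]
finger_gap: 0.0912
```

```bash
python3 - <<'E'
from h import *
go([.4289,.2105,.2],(-np.sin(.8766),np.cos(.8766)))
E
```

```text
t 0.78 go -0.2045 -1.2659 0.2578 turn -0.719 or 3.281 q6 -0.973
```

Emit:
move_arm(
  motion=[
    [-0.2,-1,0.25,-0.72],
    [-0.2,-1,0.25,-0.72],
    [-0.2,-1,0.25,-0.72],
    [-0.2,-1,0.25,-0.72],
    [-0.2,-1,0.25,-0.72],
  ],
)

```text
clock: 1.4
position: [0.4124, 0.2595, 0.201]
ee_rot: [1.33, -2.843, 0.002]
wrist_force: [-0.7, 0.6, 0.9]
finger_gap: 0.0911
```

```bash
python3 - <<'E'
from h import *
go([.4289,.2105,.2],(-np.sin(.8766),np.cos(.8766)))
snap('wrist','w1.png')
E
```

```text
t 1.4 go 0.1353 -0.2203 0.0053 turn -0.002 or 3.998 q6 -1.93
```

View pics/w1.png

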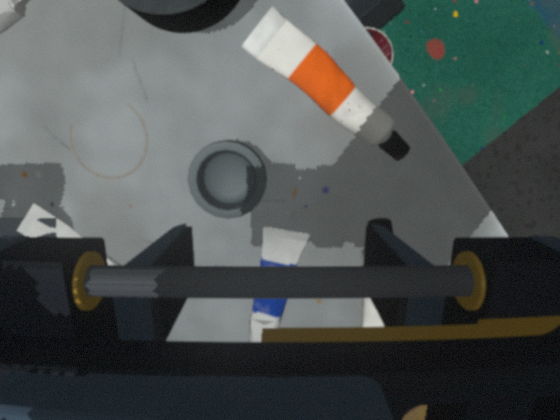

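```bash
python3 - <<'E'
from h import *
crop('w1',170,120,290,240,'w1c',5)
print(onz('w1',(227.5,177.5),.022)); c=load('w1');print(-c['R'].T@c['t'],c['R'].round(2))
E
```

```text
[0.42716602 0.21307303 0.022     ]
[0.36888072 0.20776901 0.29389643] [[-0.77  0.64 -0.  ]
 [ 0.62  0.75  0.24]
 [ 0.15  0.18 -0.97]]
```

View pics/w1c.png

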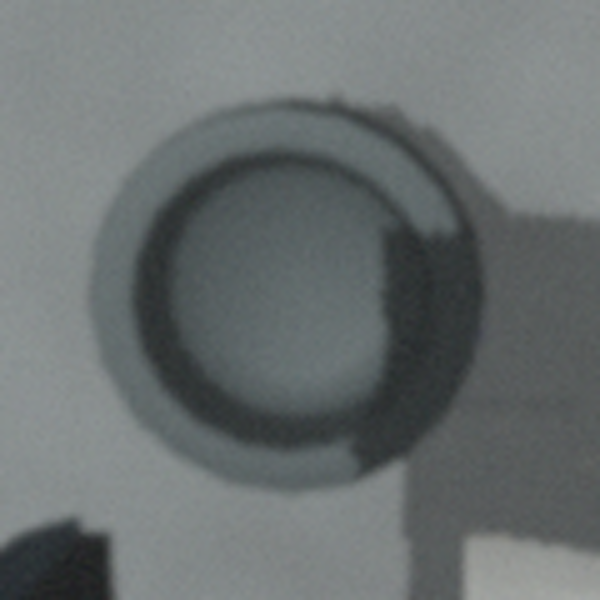

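```bash
python3 - <<'E'
from h import *
a=onz('w1',(226.8,178.6),.022);print(a)
go([a[0],a[1],.081]);
E
```

```text
[0.42819661 0.21337746 0.022     ]
t 1.45 go 0.1283 -0.2128 0.6023 q6 -1.928
```

Emit:
move_arm(
  motion=[
    [0.128,-0.207,0.1],
    [0.128,-0.207,0.3],
    [0.128,-0.207,0.52],
    [0.128,-0.207,0.6],
    [0.128,-0.207,0.6],
  ],
)

```text
invalid input
```

Emit:
move_arm(
  motion=[
    [0.128,-0.207,0.1,0],
    [0.128,-0.207,0.3,0],
    [0.128,-0.207,0.52,0],
    [0.128,-0.207,0.6,0],
    [0.128,-0.207,0.6,0],
  ],
)

```text
clock: 2.08
position: [0.4271, 0.2149, 0.0813]
ee_rot: [1.331, -2.842, 0.002]
wrist_force: [0.0, 0.1, 0.1]
finger_gap: 0.0912
```

```bash
python3 - <<'E'
from h import *
go([.4282,.2128,.0805]);snap('wrist','w2.png')
E
```

```text
t 2.08 go 0.0044 -0.011 0.0039 q6 -2.026
```

View pics/w2.png

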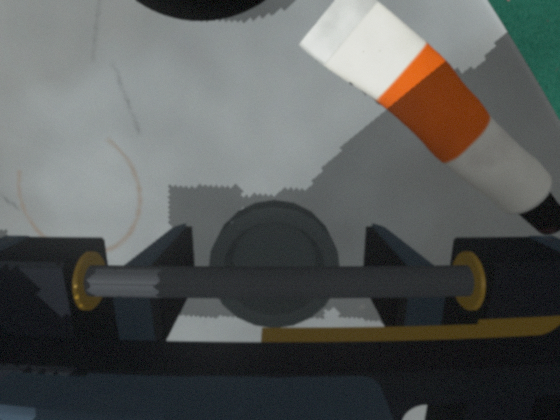

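The dish is centred between the fingers at about (275,262), so I'll close.

Emit:
move_arm(
  motion=[
    [0,0,0,0],
    [0,0,0,0],
    [0,0,0,0],
    [0,0,0,0],
    [0,0,0,0],
  ],
  hand=0,
)

```text
clock: 2.75
position: [0.4279, 0.2151, 0.0827]
ee_rot: [1.331, -2.844, 0.002]
wrist_force: [-1.9, 0.4, 10.3]
finger_gap: 0.0628
```

Emit:
move_arm(
  motion=[
    [0,0,-0.3,0],
    [0,0,-0.6,0],
    [0,0,-0.95,0],
    [0,0,-0.95,0],
  ],
)

```text
clock: 3.25
position: [0.4294, 0.216, 0.277]
ee_rot: [-1.329, 2.84, -0.002]
wrist_force: [0.6, 0.4, -1.5]
finger_gap: 0.063
```

```bash
python3 - <<'E'
from h import *
m=np.load('mag.npy');R=magR(m[3])
C=m[:3]+R@[0,0,.19];print(C)
go(C+[0,0,.068],(-np.sin(m[3]),np.cos(m[3])))
snap('wrist','w3.png')
E
```

```text
[0.59840051 0.07711107 0.19932287]
t 3.25 go -0.0077 -1.0935 0.0526 turn -0.001 or 3.999 q6 -2.027
```

View pics/w3.png

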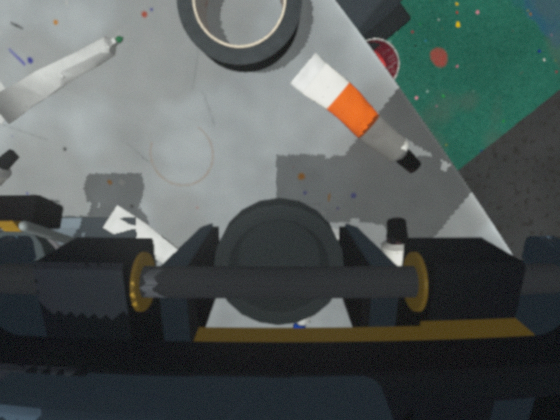

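```bash
python3 - <<'E'
from h import *
p,R,s=tool()
for px in((279,261),(279,198),(279,325),(216,261),(342,261)):
  print(px,(R.T@(onz('w3',px,p[2]-.0607)-p)).round(4))
E
```

```text
(279, 261) [0.002  0.0001 0.0607]
(279, 198) [0.0335 0.     0.0606]
(279, 325) [-0.0338  0.0001  0.0608]
(216, 261) [ 0.0019 -0.0308  0.0608]
(342, 261) [0.0021 0.0309 0.0606]
```

Emit:
move_arm(
  motion=[
    [0,-0.3,0,0],
    [0,-0.6,0,0],
    [0,-0.9,0,0],
    [0,-1,0,0],
    [0,-1,0,0],
  ],
)

```text
clock: 3.92
position: [0.5822, 0.087, 0.2743]
ee_rot: [-1.329, 2.845, -0.001]
wrist_force: [0.1, 0.3, -0.7]
finger_gap: 0.0631
```

```bash
python3 - <<'E'
from h import *
snap('wrist','w4.png');snap('scene','s4.png')
m=np.load('mag.npy');R=magR(m[3])
P=[m[:3]+R@np.array([a,b,.132]) for a,b in((.029,-.024),(.029,.024),(-.029,-.024),(-.029,.024))]
H=[m[:3]+R@np.array([s*a,b,.131]) for s in(1,-1) for a,b in((.033,.031),(.055,.031),(.055,-.031),(.033,-.031))]
im=cv2.imread('pics/w4.png')
for q in proj('w4',P):cv2.circle(im,tuple(q.astype(int)),3,(0,255,0),1)
h=proj('w4',H).astype(int)
for i in(0,4):cv2.polylines(im,[h[i:i+4]],True,(0,0,255),1)
s=cv2.imread('pics/s4.png')[80:230,170:310]
cv2.imwrite('pics/w4o.png',im);cv2.imwrite('pics/s4c.png',cv2.resize(s,None,fx=4,fy=4,interpolation=cv2.INTER_CUBIC))
E
```

```text
(no output)
```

View pics/w4o.png

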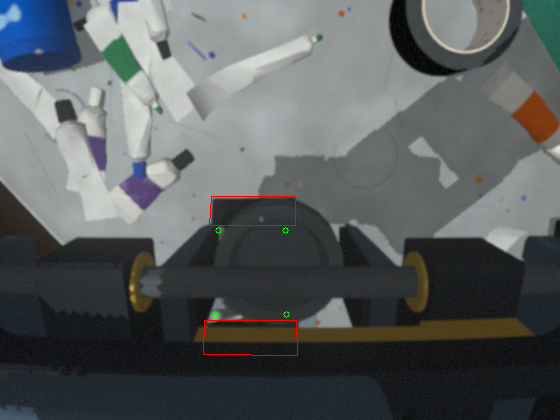

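View pics/s4c.png

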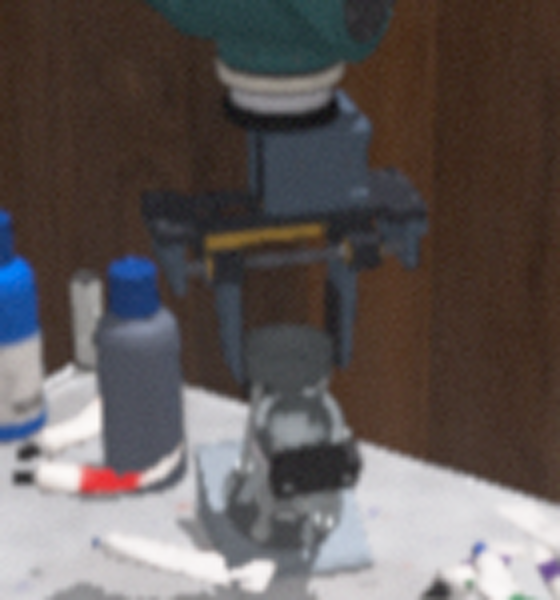

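Emit:
move_arm(
  motion=[
    [-0.15,-0.05,-0.15,0],
    [-0.35,-0.1,-0.2,0],
    [-0.35,-0.1,-0.2,0],
    [-0.35,-0.1,-0.2,0],
  ],
)

```text
clock: 4.53
position: [0.64, 0.1298, 0.3142]
ee_rot: [-1.334, 2.844, -0.0]
wrist_force: [0.9, -0.7, -0.5]
finger_gap: 0.0631
```

```bash
python3 - <<'E'
from h import *
snap('wrist','w5.png')
print(tool()[0])
E
```

```text
[0.63993876 0.12944189 0.31416013]
```

View pics/w5.png

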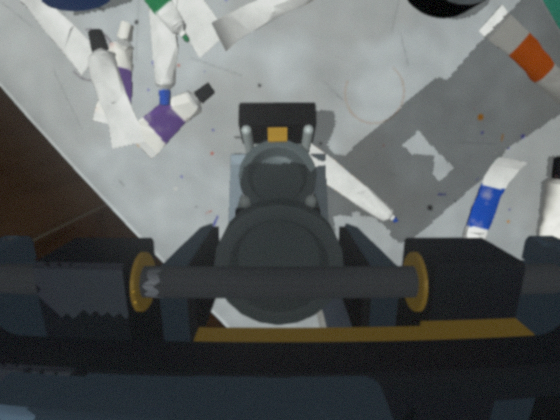

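Front housing (240–315, 102–140), front rods near (247,130) and (307,130), back rods near (243,200) and (312,200). I'll refine the magazine pose from this view.

```bash
python3 - <<'E'
from h import *
m=np.load('mag.npy');R=magR(m[3])
x0,y0,s=220,90,6
im=cv2.imread('pics/w5.png')[y0:y0+125,x0:x0+120];im=cv2.resize(im,None,fx=s,fy=s,interpolation=cv2.INTER_CUBIC)
im=cv2.convertScaleAbs(im,alpha=1.6)
cv2.imwrite('pics/w5r.png',im)
P=[m[:3]+R@np.array([a,b,.132]) for a,b in((.029,-.024),(.029,.024),(-.029,-.024),(-.029,.024))]
print(((proj('w5',P)-[x0,y0]+.5)*s).round(0))
H=[m[:3]+R@np.array([-a,b,.131]) for a,b in((.033,.031),(.055,.031),(.055,-.031),(.033,-.031))]
print(((proj('w5',H)-[x0,y0]+.5)*s).round(0))
E
```

```text
[[143. 666.]
 [536. 667.]
 [157. 242.]
 [525. 242.]]
[[577. 219.]
 [572.  75.]
 [112.  74.]
 [105. 219.]]
```

View pics/w5r.png

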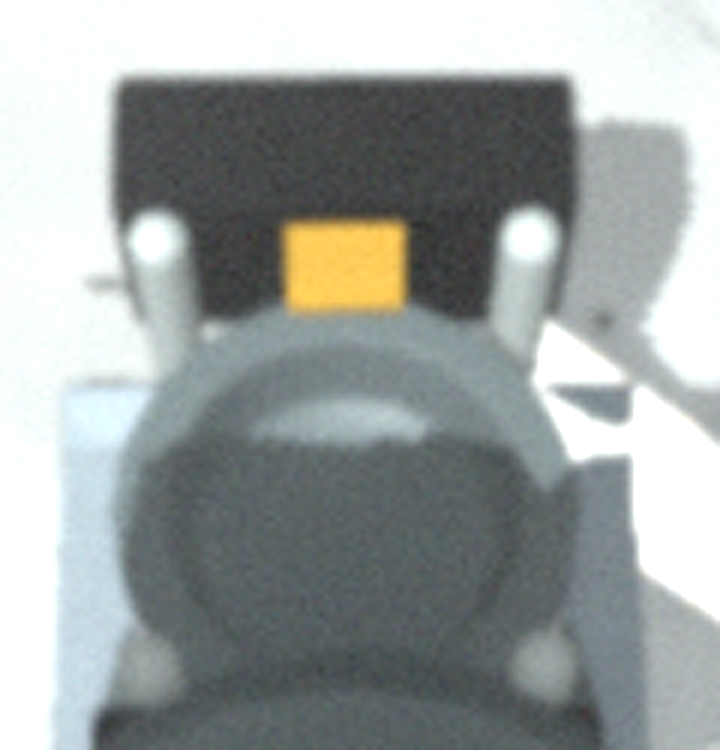

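```bash
python3 - <<'E'
from h import *
m=np.load('mag.npy');R=magR(m[3]);m[:3]+=R[:,1]*.0006;np.save('mag.npy',m)
print((tool()[1].T@R).round(3))
go(m[:3]+R@[0,0,.168]+[0,0,.0687],(-np.sin(m[3]),np.cos(m[3])))
E
```

```text
[[-0.866  0.     0.5  ]
 [ 0.     1.    -0.   ]
 [-0.5   -0.    -0.866]]
t 4.58 go 0.2789 -0.0048 0.326 turn -0.0 or 4.0 q6 -2.283
```

Emit:
move_arm(
  motion=[
    [0.15,-0.005,0,0],
    [0.28,-0.005,0.02,0],
    [0.28,-0.005,0.15,0],
    [0.28,-0.005,0.326,0],
    [0.28,-0.005,0.326,0],
    [0.28,-0.005,0.326,0],
  ],
)

```text
clock: 5.32
position: [0.6049, 0.0858, 0.25]
ee_rot: [-1.333, 2.844, -0.0]
wrist_force: [0.2, 0.8, -1.3]
finger_gap: 0.063
```

```bash
python3 - <<'E'
from h import *
m=np.load('mag.npy');R=magR(m[3])
for z in(.168,.14,.124,.098):go(m[:3]+R@[0,0,z]+[0,0,.0687])
snap('scene','s6.png');s=cv2.imread('pics/s6.png')[120:230,190:290]
cv2.imwrite('pics/s6c.png',cv2.resize(s,None,fx=5,fy=5,interpolation=cv2.INTER_CUBIC))
E
```

```text
t 5.33 go -0.0008 0.0004 0.0052 q6 -2.344
t 5.33 go -0.0708 0.0005 0.1265 q6 -2.344
t 5.33 go -0.1108 0.0005 0.1958 q6 -2.344
t 5.33 go -0.1757 0.0006 0.3084 q6 -2.344
```

View pics/s6c.png

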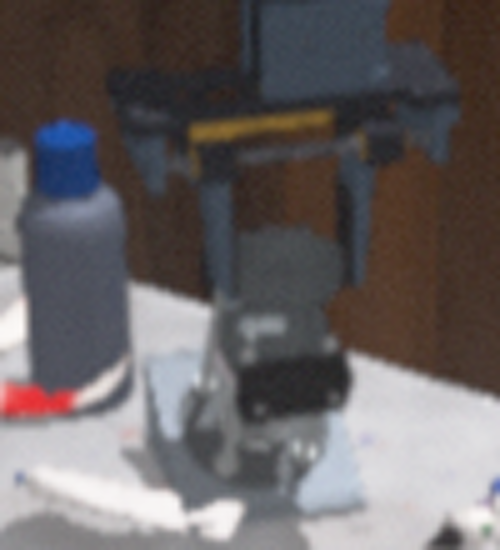

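Emit:
move_arm(
  motion=[
    [-0.035,0,0.063,0],
    [-0.07,0,0.126,0],
    [-0.09,0,0.16,0],
    [-0.11,0,0.195,0],
    [-0.11,0,0.195,0],
  ],
)

```text
clock: 6.0
position: [0.619, 0.1028, 0.2106]
ee_rot: [1.333, -2.844, 0.0]
wrist_force: [-2.8, -2.9, 1.8]
finger_gap: 0.063
```

```bash
python3 - <<'E'
from h import *
m=np.load('mag.npy');R=magR(m[3])
p=tool()[0];print((R.T@(p-[0,0,.0687]-m[:3])).round(4),tool()[2]['wrist_force'],tool()[2]['wrist_torque'])
snap('wrist','w7.png')
snap('scene','s7.png');s=cv2.imread('pics/s7.png')[120:220,190:290];w=cv2.imread('pics/w7.png')[170:345,180:370]
cv2.imwrite('pics/s7c.png',np.hstack([cv2.resize(s,(400,400),interpolation=cv2.INTER_CUBIC),cv2.convertScaleAbs(cv2.resize(w,(400,400)),alpha=1.8)]))
E
```

```text
[-0.0002 -0.      0.1238] [-2.79748951 -2.9073734   1.82239462] [-0.32488194  0.63837679  0.00561989]
```

View pics/s7c.png

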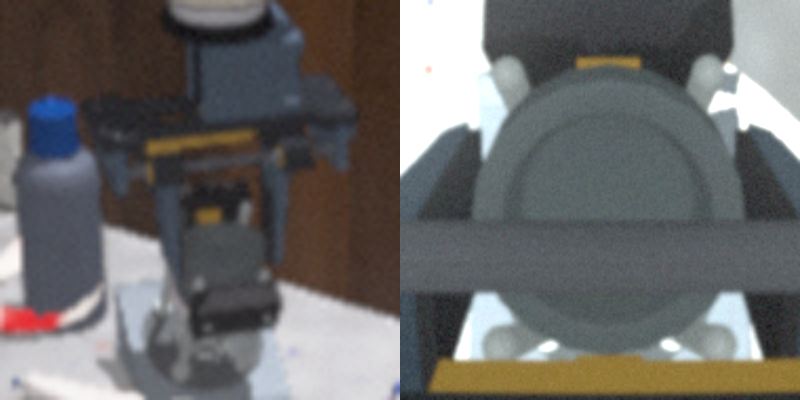

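The dish is between the rods but still nearly level, and the force is only about 4 N. I'll back off a few mm and release so it drops into line with the rods. Then I'll press it with the closed fingers inside the well.

Emit:
move_arm(
  motion=[
    [0.01,0,-0.02,0],
    [0.012,0,-0.022,0],
  ],
)

```text
clock: 6.35
position: [0.6175, 0.1007, 0.2162]
ee_rot: [-1.333, 2.844, -0.001]
wrist_force: [-3.9, -3.2, 1.5]
finger_gap: 0.0629
```

Emit:
move_arm(
  motion=[
    [0,0,0,0],
    [0,0,0,0],
    [0,0,0,0],
    [0,0,0,0],
  ],
  hand=1,
)

```text
clock: 6.85
position: [0.6176, 0.1007, 0.2162]
ee_rot: [-1.333, 2.844, -0.001]
wrist_force: [-0.8, 0.6, -0.6]
finger_gap: 0.0908
```

```bash
python3 - <<'E'
from h import *
snap('wrist','w8.png')
snap('scene','s8.png');s=cv2.imread('pics/s8.png')[120:220,190:290];w=cv2.imread('pics/w8.png')[170:345,180:370]
cv2.imwrite('pics/s8c.png',np.hstack([cv2.resize(s,(400,400),interpolation=cv2.INTER_CUBIC),cv2.convertScaleAbs(cv2.resize(w,(400,400)),alpha=1.8)]))
E
```

```text
(no output)
```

View pics/s8c.png

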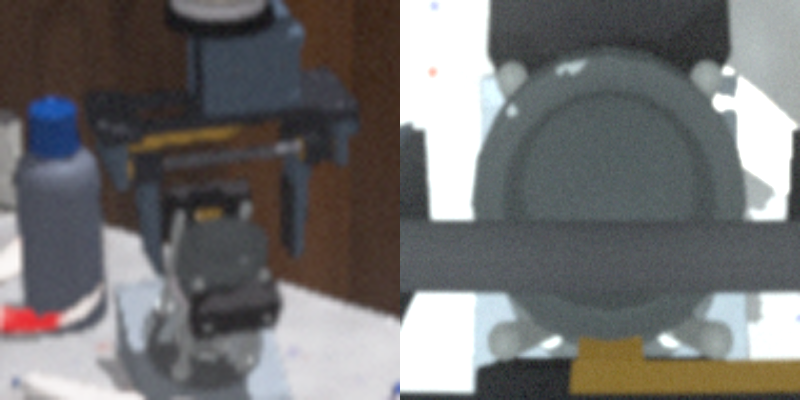

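Emit:
move_arm(
  motion=[
    [0,0,-0.15,0],
    [-0.1,0,-0.4,0],
    [-0.4,0,-0.5,0],
    [-0.4,0,-0.5,0],
    [-0.4,0,-0.5,0],
  ],
)

```text
clock: 7.58
position: [0.6682, 0.1621, 0.3155]
ee_rot: [1.334, -2.844, 0.0]
wrist_force: [-0.6, -0.6, -0.4]
finger_gap: 0.0914
```

```bash
cat >> h.py <<'E'
def over(f,zs,box,s,out,gain=1.5):
    m=np.load('mag.npy');R=magR(m[3]);im=cv2.imread('pics/'+f+'.png');x0,y0,x1,y1=box
    im=cv2.convertScaleAbs(cv2.resize(im[y0:y1,x0:x1],None,fx=s,fy=s,interpolation=cv2.INTER_CUBIC),alpha=gain)
    th=np.linspace(0,2*np.pi,60)
    for z,c in zip(zs,[(0,255,0),(0,0,255),(255,0,0)]):
        for rad in (.032,.0245):
            q=(proj(f,[m[:3]+R@[rad*np.cos(t),rad*np.sin(t),z] for t in th])-[x0,y0]+.5)*s
            cv2.polylines(im,[q.astype(int)],True,c,1)
    cv2.imwrite('pics/'+out,im)
E
python3 - <<'E'
from h import *
snap('wrist','w9.png');over('w9',[.132,.11],(200,60,360,240),3.3,'w9o.png')
E
```

```text
(no output)
```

View pics/w9o.png

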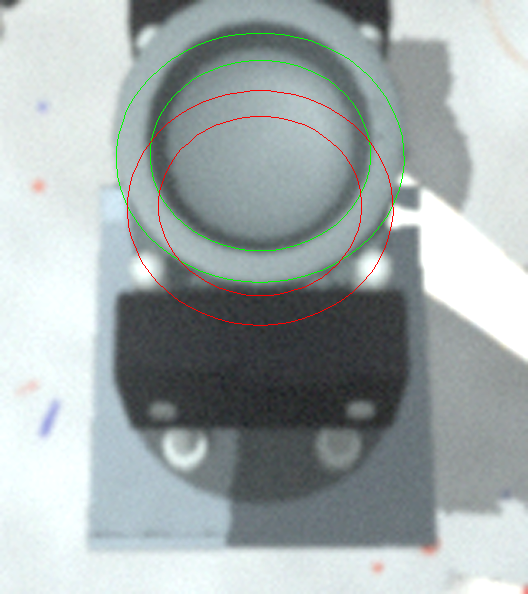

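View pics/w9.png

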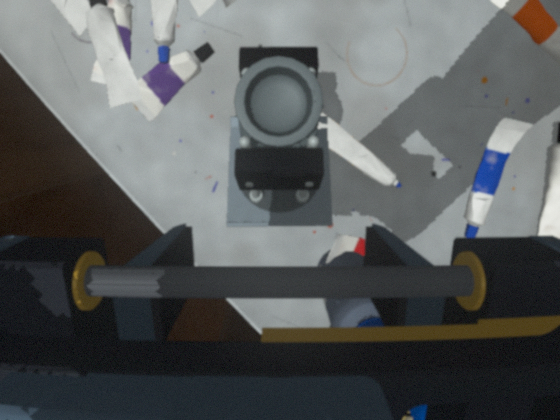

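```bash
cat > fit.py <<'E'
from h import *
from scipy.optimize import least_squares
def fitrim(f,outer,inner,x0=(0,0,.135,0.3),rolls=False):
    """outer/inner: dicts of extreme px: l,r (x), t,b (y) in full image px. params x,y,z (rim centre, mag), tilt about mag y"""
    m=np.load('mag.npy');R=magR(m[3]);th=np.linspace(0,2*np.pi,200)
    def g(p):
        Q=Ro.from_euler('y',p[3]).as_matrix();e=[]
        for rad,d in((.032,outer),(.0245,inner)):
            q=proj(f,[m[:3]+R@(np.array(p[:3])+Q@[rad*np.cos(t),rad*np.sin(t),0]) for t in th])
            v=dict(l=q[:,0].min(),r=q[:,0].max(),t=q[:,1].min(),b=q[:,1].max())
            e+=[v[k]-d[k] for k in d]
        return np.array(e)
    r=least_squares(g,x0,x_scale=[.01,.01,.01,.1],diff_step=1e-3);return r.x,r.fun
E
python3 - <<'E'
from fit import *
crop('w9',225,40,335,165,'w9c',6)
c=lambda v,o:v/3.3+o-.5
print(fitrim('w9',dict(l=c(115,200),r=c(404,200),b=c(283,60)),dict(l=c(150,200),r=c(371,200),t=c(22,60),b=c(250,60))))
E
```

```text
(array([-2.21995753e-03, -6.76403566e-05,  1.33781247e-01,  6.24987761e-01]), array([ 0.18175549,  0.12394836, -0.01755212, -0.17782686, -0.12747203,
       -0.01425384,  0.03232489]))
```

View pics/w9c.png

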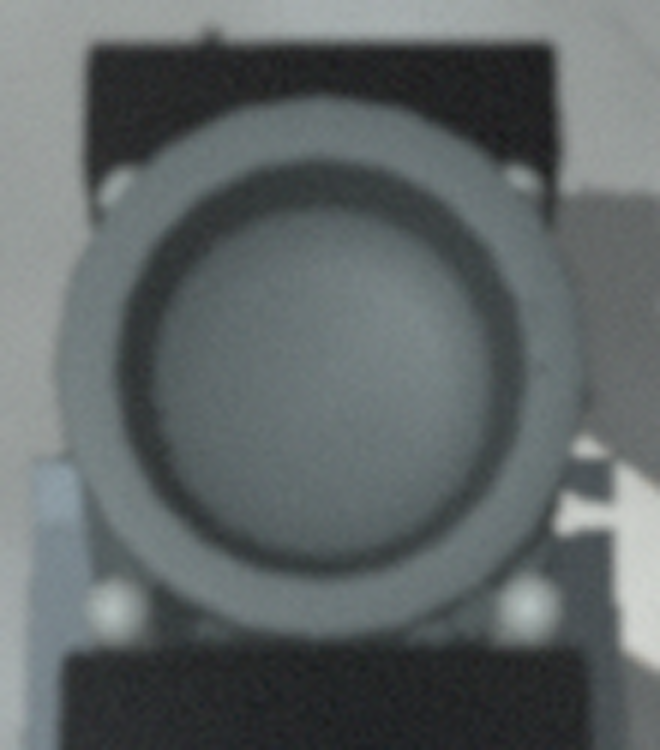

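The fit shows the dish about level, 36° off the magazine square, with its front bottom edge perched on the front housing top. I'll regrip it and lift it. Pressing its back edge onto the back housing should tilt it about 30° in the grip before I insert it.

```bash
cat >> h.py <<'E'
def goC(x,z,off,y=0.):
    m=np.load('mag.npy');R=magR(m[3]);go(m[:3]+R@[x,y,z]+[0,0,off],(-np.sin(m[3]),np.cos(m[3])))
def whereC(off):
    m=np.load('mag.npy');R=magR(m[3]);p,_,s=tool();print('C',(R.T@(p-[0,0,off]-m[:3])).round(4),'F(mag)',(R.T@np.array(s['wrist_force'])).round(1),'gap',s['finger_gap'])
E
python3 -c "
from h import *
goC(-.0069,.1273,.072)"
```

```text
t 7.62 go 0.4201 -0.0007 0.5085 turn -0.0 or 4.0 q6 -2.243
```

Emit:
move_arm(
  motion=[
    [0.2,0,0,0],
    [0.42,0,0.1,0],
    [0.42,0,0.3,0],
    [0.42,0,0.508,0],
    [0.42,0,0.508,0],
    [0.42,0,0.508,0],
  ],
)

```text
clock: 8.38
position: [0.6144, 0.0969, 0.2149]
ee_rot: [1.332, -2.845, 0.001]
wrist_force: [-0.1, 0.3, 0.8]
finger_gap: 0.0911
```

Emit:
move_arm(
  motion=[
    [0,0,0,0],
    [0,0,0,0],
    [0,0,0,0],
    [0,0,0,0],
  ],
  hand=0,
)

```text
clock: 8.88
position: [0.6145, 0.097, 0.2152]
ee_rot: [-1.332, 2.845, -0.001]
wrist_force: [-0.4, 1.1, 3.0]
finger_gap: 0.0631
```

```bash
python3 -c "
from h import *
whereC(.072)
goC(.02,.185,.072)
goC(.02,.147,.072)"
```

```text
C [-0.0059 -0.0003  0.1286] F(mag) [2.  1.1 2.3] gap 0.06308094765364951
t 8.88 go 0.0288 0.0013 -0.309 turn -0.001 or 3.999 q6 -2.327
t 8.88 go -0.0662 0.0014 -0.1444 turn -0.001 or 3.999 q6 -2.327
```

Emit:
move_arm(
  motion=[
    [0,0,-0.15,0],
    [0,0,-0.32,0],
    [-0.066,0,-0.34,0],
    [-0.066,0,-0.3,0],
    [-0.066,0,-0.27,0],
    [-0.066,0,-0.24,0],
    [-0.066,0,-0.21,0],
  ],
)

```text
clock: 9.75
position: [0.6227, 0.107, 0.2561]
ee_rot: [1.332, -2.844, 0.0]
wrist_force: [0.4, 0.2, -0.3]
finger_gap: 0.0628
```

```bash
python3 -c "
from h import *
whereC(.072);goC(.02,.147,.072)
snap('wrist','w10.png')
snap('scene','s10.png');s=cv2.imread('pics/s10.png')[120:220,190:290];w=cv2.imread('pics/w10.png')[170:345,180:370]
cv2.imwrite('pics/s10c.png',np.hstack([cv2.resize(s,(400,400),interpolation=cv2.INTER_CUBIC),cv2.convertScaleAbs(cv2.resize(w,(400,400)),alpha=1.8)]))
"
```

```text
C [ 2.580e-02 -1.000e-04  1.576e-01] F(mag) [ 0.2 -0.2 -0.5] gap 0.06283593686741391
t 9.75 go -0.0016 0.0007 0.0603 turn -0.001 or 3.999 q6 -2.313
```

View pics/s10c.png

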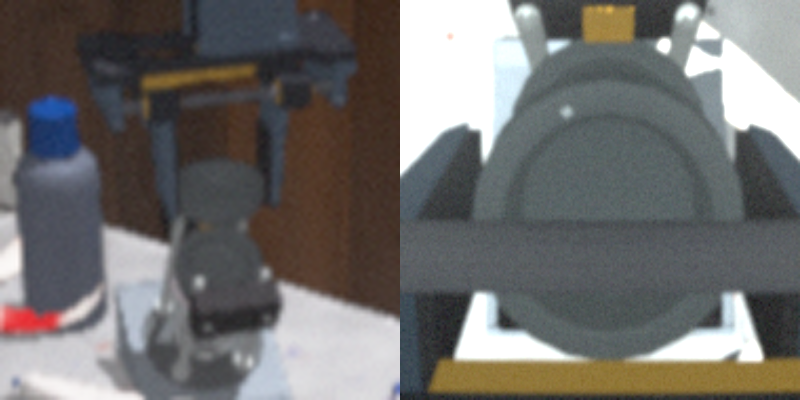

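Emit:
move_arm(
  motion=[
    [0,0,0.015,0],
    [0,0,0.03,0],
    [0,0,0.045,0],
    [0,0,0.06,0],
    [0,0,0.06,0],
  ],
)

```text
clock: 10.48
position: [0.6221, 0.1066, 0.2442]
ee_rot: [1.332, -2.843, 0.0]
wrist_force: [-5.9, -3.6, 7.4]
finger_gap: 0.0629
```

```bash
python3 -c "
from h import *
whereC(.072)
snap('wrist','w11.png')
snap('scene','s11.png');s=cv2.imread('pics/s11.png')[120:220,190:290];w=cv2.imread('pics/w11.png')[170:345,180:370]
cv2.imwrite('pics/s11c.png',np.hstack([cv2.resize(s,(400,400),interpolation=cv2.INTER_CUBIC),cv2.convertScaleAbs(cv2.resize(w,(400,400)),alpha=1.8)]))
"
```

```text
C [0.0193 0.     0.1476] F(mag) [-2.   2.3  9.7] gap 0.06286197414752885
```

View pics/s11c.png

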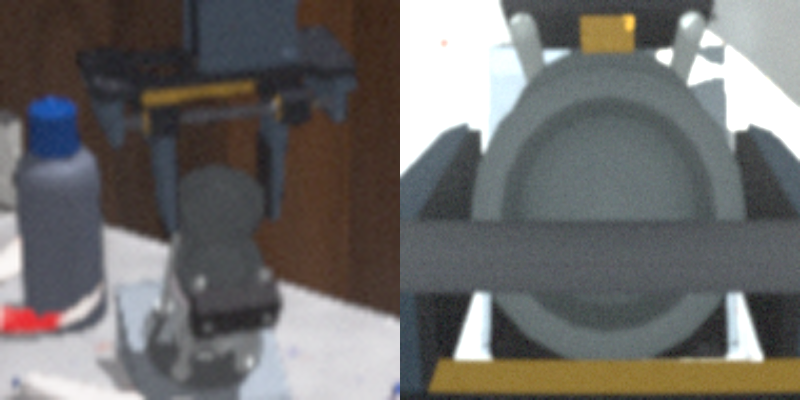

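```bash
python3 -c "
from fit import *
print(fitrim('w11',dict(l=215.6,r=343,t=191.9,b=326.6),dict(l=237,r=325,t=212.9,b=314),x0=(.02,0,.155,.2)))
print(fitrim('w10',dict(l=215.6,r=343,t=170+80*.4375,b=326.6),dict(l=237,r=325,t=170+115*.4375),x0=(.02,0,.155,.2)))
"
```

```text
(array([0.02106032, 0.00113397, 0.15378378, 0.17312392]), array([ 0.66431691,  1.03252436,  5.33143517, -0.73739142, -5.80811144,
        4.11995365, -0.99486214, -3.49894567]))
(array([0.02985597, 0.00090103, 0.15600373, 0.32415126]), array([ 3.1375515 , -1.43764206,  0.39573051, -0.02502354, -3.91552113,
        2.22108955, -0.37200324]))
```

```bash
python3 -c "
from h import *
w=cv2.imread('pics/w11.png')[165:345,200:360]
cv2.imwrite('pics/w11c.png',cv2.convertScaleAbs(cv2.resize(w,None,fx=3.3,fy=3.3,interpolation=cv2.INTER_CUBIC),alpha=2.6,beta=-40))
"
```

```text
(no output)
```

View pics/w11c.png

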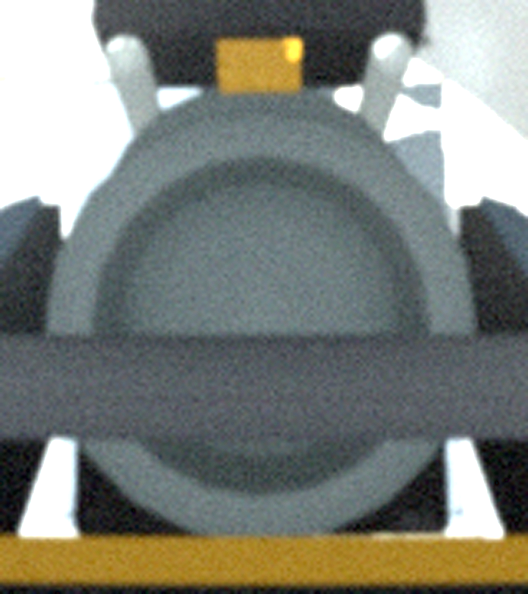

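```bash
python3 -c "
from fit import *
X=lambda v:v/3.3+199.7
Y=lambda v:v/3.3+164.7
print(fitrim('w11',dict(l=X(47),r=X(473),t=Y(105)),dict(l=X(97),r=X(428),t=Y(157),b=Y(493)),x0=(.02,0,.155,.2)))
"
```

```text
(array([0.02228054, 0.00048306, 0.15743842, 0.16838666]), array([-0.42806238,  1.18384672,  0.82155668, -0.3160136 , -0.43686038,
        0.05270398, -0.85386438]))
```

Emit:
move_arm(
  motion=[
    [0,0,0.012,0],
    [0,0,0.024,0],
    [0,0,0.024,0],
  ],
)

```text
clock: 10.95
position: [0.6222, 0.1064, 0.2405]
ee_rot: [1.332, -2.842, 0.001]
wrist_force: [-7.2, -4.2, 14.1]
finger_gap: 0.0628
```

```bash
python3 -c "
from h import *
whereC(.072)
goC(.0175,.151,.072)
goC(-.0005,.151,.072)
goC(-.0005,.124,.072)
"
```

```text
C [ 1.730e-02 -1.000e-04  1.445e-01] F(mag) [ 0.2  2.8 16.1] gap 0.06279351223074503
t 10.95 go 0.0154 0.0007 -0.0289 turn -0.0 or 4.0 q6 -2.313
t 10.95 go 0.0932 0.0006 0.0163 turn -0.0 or 4.0 q6 -2.313
t 10.95 go 0.0254 0.0006 0.133 turn -0.0 or 4.0 q6 -2.313
```

Emit:
move_arm(
  motion=[
    [0.015,0,-0.03,0],
    [0.04,0,-0.015,0],
    [0.093,0,0.015,0],
    [0.093,0,0.015,0],
    [0.093,0,0.016,0],
  ],
)

```text
clock: 11.58
position: [0.6102, 0.092, 0.2372]
ee_rot: [1.332, -2.842, 0.001]
wrist_force: [-0.2, -0.4, -0.3]
finger_gap: 0.0628
```

```bash
python3 -c "
from h import *
whereC(.072)
snap('wrist','w12.png');snap('scene','s12.png')
w=cv2.imread('pics/w12.png')[165:345,200:360];s=cv2.imread('pics/s12.png')[130:220,200:280]
cv2.imwrite('pics/w12c.png',np.hstack([cv2.convertScaleAbs(cv2.resize(w,None,fx=3.3,fy=3.3,interpolation=cv2.INTER_CUBIC),alpha=2.6,beta=-40),cv2.resize(s,(270,594),interpolation=cv2.INTER_CUBIC)[:,:270]]))
"
```

```text
C [-6.000e-04 -1.000e-04  1.509e-01] F(mag) [-0.5 -0.1 -0.1] gap 0.06284406787346848
```

View pics/w12c.png

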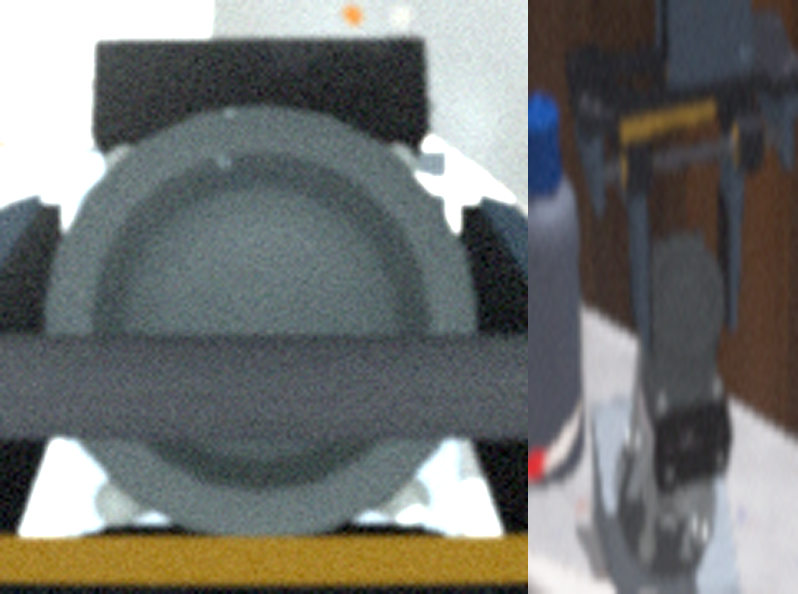

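```bash
python3 -c "
from fit import *
X=lambda v:v/3.3+199.7
Y=lambda v:v/3.3+164.7
print(fitrim('w12',dict(l=X(45),r=X(474),t=Y(105),b=Y(536)),dict(l=X(93),r=X(430),t=Y(153),b=Y(488)),x0=(.0,0,.16,.2)))
goC(-.0005,.128,.072)
goC(-.0005,.098,.072)
"
```

```text
(array([2.27913519e-03, 1.30958282e-04, 1.61469103e-01, 2.45832451e-01]), array([-0.28899932,  0.89474301, -0.35020866,  0.33315593,  0.47828215,
       -1.08179775,  0.44328941, -0.42617336]))
t 11.68 go -0.0569 0.0009 0.0997 turn -0.0 or 4.0 q6 -2.334
t 11.68 go -0.1322 0.0008 0.2294 turn -0.0 or 4.0 q6 -2.334
```

Emit:
move_arm(
  motion=[
    [-0.02,0,0.033,0],
    [-0.04,0,0.067,0],
    [-0.057,0,0.1,0],
    [-0.065,0,0.115,0],
    [-0.073,0,0.13,0],
    [-0.073,0,0.13,0],
  ],
)

```text
clock: 12.42
position: [0.6197, 0.1034, 0.2112]
ee_rot: [1.332, -2.842, 0.001]
wrist_force: [-3.0, -2.3, 0.2]
finger_gap: 0.0627
```

```bash
python3 -c "
from h import *
whereC(.072);goC(-.0005,.098,.072)
snap('wrist','w13.png')
w=cv2.imread('pics/w13.png')[165:345,200:360]
cv2.imwrite('pics/w13c.png',cv2.convertScaleAbs(cv2.resize(w,None,fx=3.3,fy=3.3,interpolation=cv2.INTER_CUBIC),alpha=2.6,beta=-40))
"
```

```text
C [-8.000e-04 -1.000e-04  1.211e-01] F(mag) [-3.1  0.8  2. ] gap 0.06270327483924747
t 12.43 go -0.0593 0.0007 0.0991 turn -0.0 or 4.0 q6 -2.318
```

View pics/w13c.png

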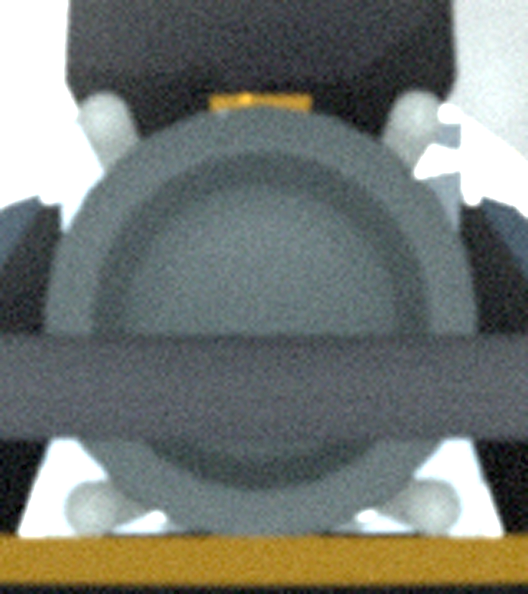

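Emit:
move_arm(
  motion=[
    [-0.01,0,0.017,0],
    [-0.02,0,0.034,0],
    [-0.03,0,0.051,0],
    [-0.04,0,0.067,0],
    [-0.04,0,0.067,0],
  ],
)

```text
clock: 13.1
position: [0.6248, 0.1095, 0.1976]
ee_rot: [1.332, -2.842, 0.001]
wrist_force: [-1.3, -2.5, 0.8]
finger_gap: 0.0628
```

```bash
python3 -c "
from h import *
whereC(.072);goC(-.0005,.098,.072)
snap('wrist','w14.png')
w=cv2.imread('pics/w14.png')[165:345,200:360]
cv2.imwrite('pics/w14c.png',cv2.convertScaleAbs(cv2.resize(w,None,fx=3.3,fy=3.3,interpolation=cv2.INTER_CUBIC),alpha=2.6,beta=-40))
"
```

```text
C [-6.000e-04 -1.000e-04  1.053e-01] F(mag) [-1.9 -0.6  2.1] gap 0.06278521654689172
t 13.1 go -0.0188 0.0007 0.0312 turn -0.0 or 4.0 q6 -2.309
```

View pics/w14c.png

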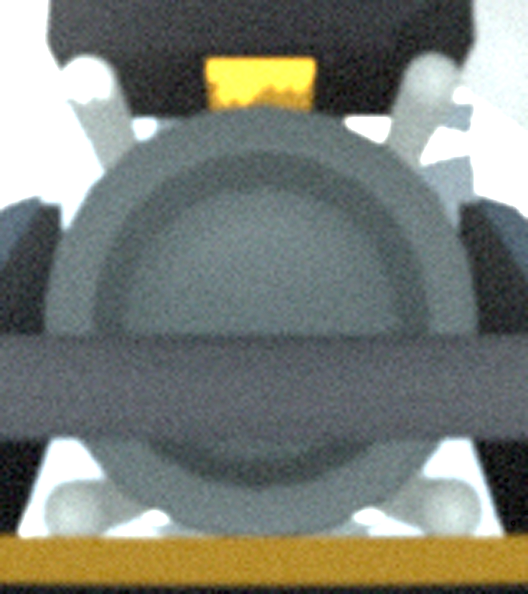

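Emit:
move_arm(
  motion=[
    [-0.01,0,0.017,0],
    [-0.02,0,0.034,0],
    [-0.03,0,0.051,0],
    [-0.035,0,0.06,0],
    [-0.035,0,0.06,0],
  ],
)

```text
clock: 13.78
position: [0.6292, 0.115, 0.1856]
ee_rot: [1.332, -2.842, 0.001]
wrist_force: [-2.8, -2.6, 2.8]
finger_gap: 0.0631
```

```bash
python3 -c "
from h import *
whereC(.072);goC(-.0005,.098,.072)
snap('wrist','w15.png');snap('scene','s15.png')
w=cv2.imread('pics/w15.png')[165:345,200:360];s=cv2.imread('pics/s15.png')[130:220,200:280]
cv2.imwrite('pics/w15c.png',np.hstack([cv2.convertScaleAbs(cv2.resize(w,None,fx=3.3,fy=3.3,interpolation=cv2.INTER_CUBIC),alpha=2.6,beta=-40),cv2.resize(s,(270,304),interpolation=cv2.INTER_CUBIC).repeat(2,0)[:594]]))
"
```

```text
C [-0.0006 -0.0001  0.0913] F(mag) [-1.9  0.5  4.3] gap 0.06305627004457098
t 13.78 go 0.0164 0.0004 -0.029 turn 0.0 or -4.0 q6 -2.302
```

View pics/w15c.png

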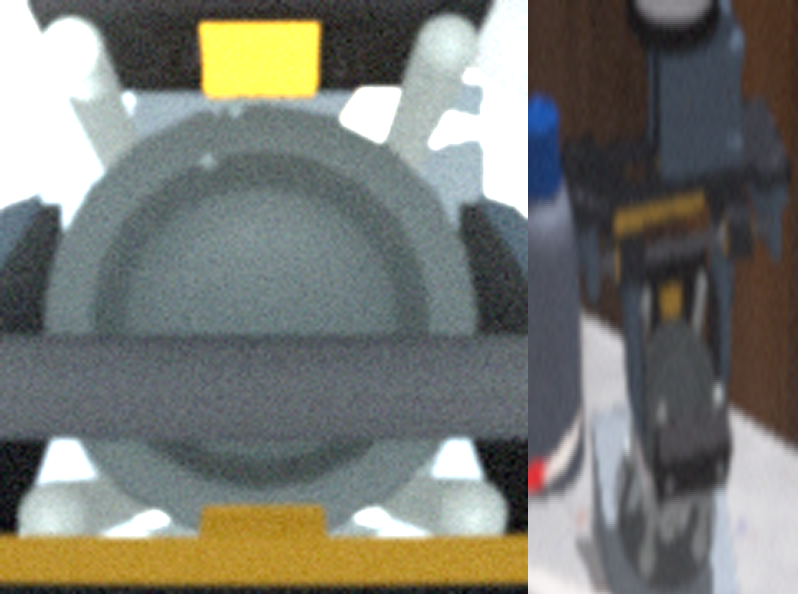

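Emit:
move_arm(
  motion=[
    [-0.008,0,0.015,0],
    [-0.017,0,0.03,0],
    [-0.02,0,0.035,0],
    [-0.02,0,0.035,0],
  ],
)

```text
clock: 14.38
position: [0.6318, 0.118, 0.1787]
ee_rot: [1.332, -2.842, 0.001]
wrist_force: [-3.0, -2.2, 4.1]
finger_gap: 0.0628
```

```bash
python3 -c "
from h import *
whereC(.072)
snap('wrist','w16.png')
w=cv2.imread('pics/w16.png')[165:345,200:360]
cv2.imwrite('pics/w16c.png',cv2.convertScaleAbs(cv2.resize(w,None,fx=3.3,fy=3.3,interpolation=cv2.INTER_CUBIC),alpha=2.6,beta=-40))
"
```

```text
C [-0.0006 -0.0001  0.0834] F(mag) [-1.1  0.8  5.3] gap 0.06280825804355497
```

View pics/w16c.png

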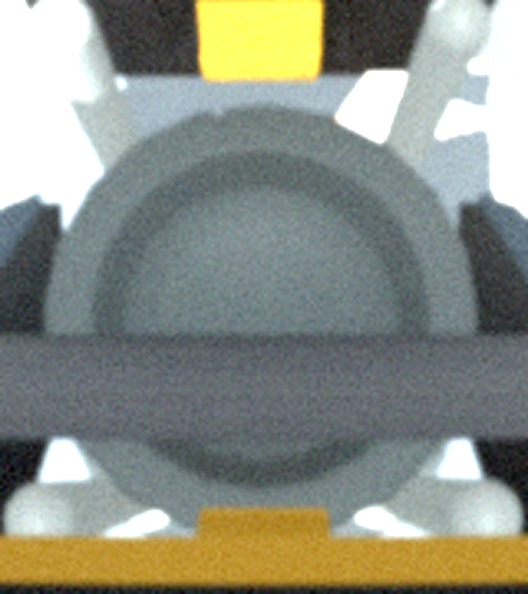

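Emit:
move_arm(
  motion=[
    [0.011,0,0.006,0],
    [0.011,0,0.006,0],
  ],
)

```text
clock: 14.68
position: [0.6307, 0.1164, 0.1779]
ee_rot: [1.332, -2.844, 0.001]
wrist_force: [-1.7, 0.4, 5.1]
finger_gap: 0.0628
```

Emit:
move_arm(
  motion=[
    [0,0,0,0],
    [0,0,0,0],
    [0,0,0,0],
  ],
  hand=1,
)

```text
clock: 15.05
position: [0.6307, 0.1164, 0.1778]
ee_rot: [1.332, -2.844, 0.001]
wrist_force: [0.8, -0.2, -0.7]
finger_gap: 0.09
```

```bash
python3 -c "
from h import *
whereC(.072)
snap('wrist','w17.png')
w=cv2.imread('pics/w17.png')[165:345,200:360]
cv2.imwrite('pics/w17c.png',cv2.convertScaleAbs(cv2.resize(w,None,fx=3.3,fy=3.3,interpolation=cv2.INTER_CUBIC),alpha=2.6,beta=-40))
"
```

```text
C [-0.0027 -0.0003  0.0836] F(mag) [ 0.  -0.7 -0.8] gap 0.09003223778352042
```

View pics/w17c.png

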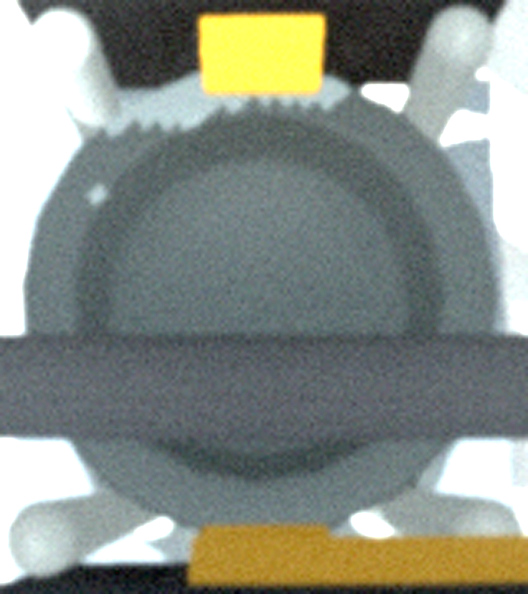

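The rim is now under both bolts: the front bolt tip overlaps it at the top, and the back bolt overlaps it at the bottom. I'll lift vertically and verify.

Emit:
move_arm(
  motion=[
    [0,0,-0.15,0],
    [0,0,-0.45,0],
    [-0.2,0,-0.7,0],
    [-0.25,0,-0.75,0],
    [-0.25,0,-0.75,0],
  ],
)

```text
clock: 15.72
position: [0.6629, 0.1553, 0.3276]
ee_rot: [1.334, -2.843, 0.001]
wrist_force: [-0.2, 0.2, -0.7]
finger_gap: 0.0913
```

```bash
python3 -c "
from h import *
snap('wrist','w18.png');over('w18',[.110],(200,60,360,240),3.3,'w18o.png')
"
```

```text
(no output)
```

View pics/w18o.png

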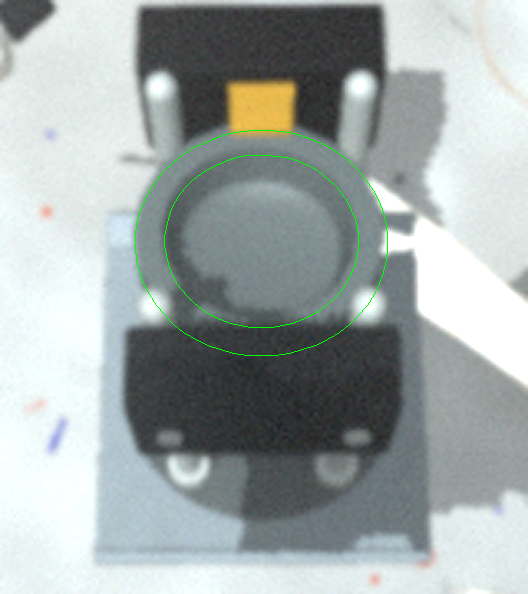

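First dish is held: its rim matches the level under the catches. Now for the second dish.

```bash
python3 -c "
from h import *
go([.4235,-.3249,.25])"
```

```text
t 15.78 go 2.6058 -0.6173 0.388 q6 -2.252
```

Emit:
move_arm(
  motion=[
    [0.3,-0.05,0,0.2],
    [1,-0.24,0.1,0.9],
    [1,-0.24,0.1,0.9],
    [1,-0.24,0.1,0.9],
    [1,-0.24,0.1,0.9],
  ],
)

```text
clock: 16.4
position: [0.5693, -0.0311, 0.3049]
ee_rot: [0.262, -3.125, 0.001]
wrist_force: [-1.2, -0.6, 0.2]
finger_gap: 0.0913
```

```bash
python3 -c "
from h import *
go([.4235,-.3249,.25])"
```

```text
t 16.4 go 0.9619 -1.3268 0.2804 q6 -1.832
```

Emit:
move_arm(
  motion=[
    [0.7,-0.98,0.22,0.9],
    [0.7,-0.98,0.22,0.9],
    [0.7,-0.98,0.22,0.9],
    [0.7,-0.98,0.22,0.9],
    [0.7,-0.98,0.22,0.9],
  ],
)

```text
clock: 17.02
position: [0.4619, -0.2495, 0.2602]
ee_rot: [-0.837, -3.02, 0.003]
wrist_force: [0.5, 0.3, -0.2]
finger_gap: 0.091
```

```bash
python3 -c "
from h import *
go([.4235,-.3249,.2]);snap('wrist','w20.png')"
```

```text
t 17.02 go -0.0317 -0.421 0.3023 q6 -1.565
```

View pics/w20.png

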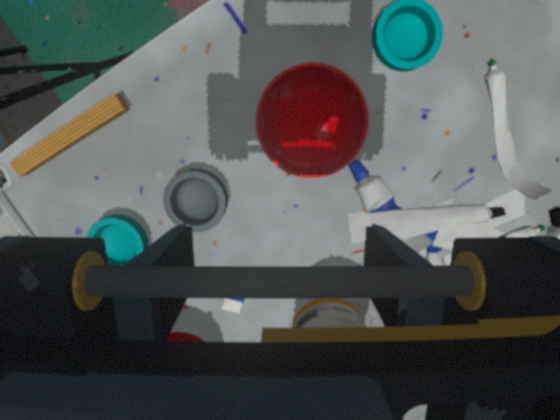

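```bash
python3 -c "
from h import *
crop('w20',155,155,240,240,'w20c',6)
a=onz('w20',(195.5,197.5),.022);print(a);go([a[0],a[1],.0825])"
```

```text
[ 0.42042712 -0.32183446  0.022     ]
t 17.07 go -0.0121 -0.4213 0.8925 q6 -1.565
```

View pics/w20c.png

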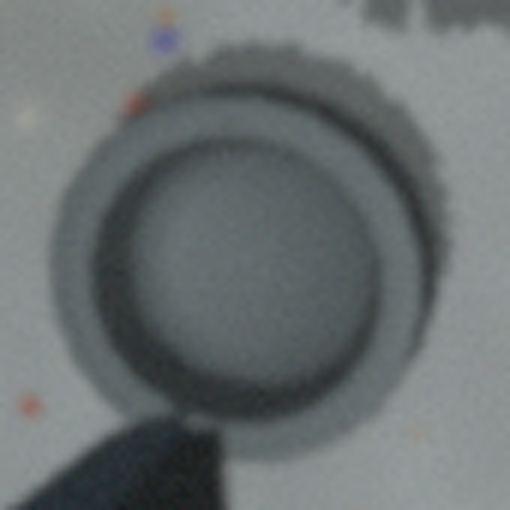

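```bash
python3 -c "
from h import *
print(tool()[1][:,1])
a=onz('w20',(194.1,200.4),.022);print(a);go([a[0],a[1],.15]);go([a[0],a[1],.0825])"
```

```text
[ 0.51274293  0.85853357 -0.00384592]
[ 0.42215421 -0.32471724  0.022     ]
t 17.07 go -0.0248 -0.4305 0.5549 q6 -1.565
t 17.07 go -0.0269 -0.4292 0.8924 q6 -1.565
```

Emit:
move_arm(
  motion=[
    [-0.025,-0.3,0.1,0.2],
    [-0.025,-0.43,0.3,0.3],
    [-0.025,-0.43,0.55,0.3],
    [-0.026,-0.43,0.55,0.3],
  ],
)

```text
clock: 17.58
position: [0.4216, -0.3225, 0.1482]
ee_rot: [-1.175, -2.899, 0.001]
wrist_force: [-0.6, -0.3, 0.2]
finger_gap: 0.0912
```

```bash
python3 -c "
from h import *
go([.4222,-.3245,.0825]);snap('wrist','w21.png')"
```

```text
t 17.57 go -0.013 -0.0033 0.3282 q6 -1.49
```

View pics/w21.png

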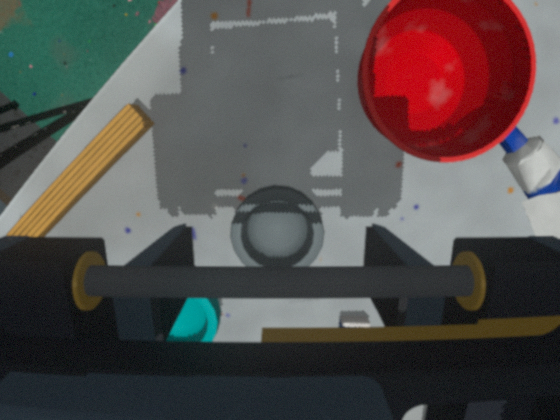

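```bash
python3 -c "
from h import *
crop('w21',220,175,335,285,'w21c',5)
a=onz('w21',(277.3,230),.022);print(a);go([a[0],a[1],.0825])"
```

```text
[ 0.42073488 -0.32316741  0.022     ]
t 17.62 go 0.0049 -0.0045 0.3395 q6 -1.49
```

View pics/w21c.png

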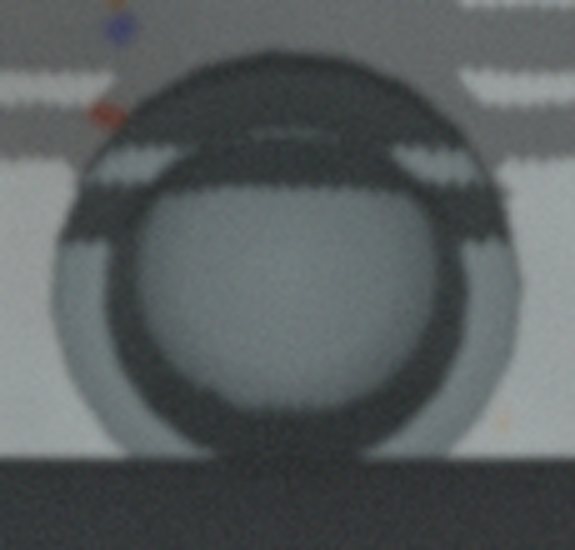

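```bash
python3 -c "
from h import *
a=onz('w21',(276.8,232.8),.022);print(a);go([a[0],a[1],.0828])"
```

```text
[ 0.42191671 -0.32478289  0.022     ]
t 17.62 go -0.0049 -0.0062 0.338 q6 -1.49
```

Emit:
move_arm(
  motion=[
    [-0.005,-0.006,0.15,0],
    [-0.005,-0.006,0.29,0],
    [-0.005,-0.006,0.322,0],
    [-0.005,-0.006,0.322,0],
  ],
)

```text
clock: 18.12
position: [0.423, -0.3249, 0.0874]
ee_rot: [-1.175, -2.904, 0.003]
wrist_force: [-1.0, -0.3, 0.3]
finger_gap: 0.0913
```

Emit:
move_arm(
  motion=[
    [0,0,0,0],
    [0,0,0,0],
    [0,0,0,0],
    [0,0,0,0],
  ],
  hand=0,
)

```text
clock: 18.62
position: [0.4231, -0.325, 0.0879]
ee_rot: [-1.175, -2.905, 0.004]
wrist_force: [-1.0, 1.5, 8.6]
finger_gap: 0.0629
```

Emit:
move_arm(
  motion=[
    [0,0,-0.25,0],
    [0,0,-0.5,0],
    [0,0,-0.8,0],
    [0,0,-0.95,0],
  ],
)

```text
clock: 19.12
position: [0.4251, -0.3256, 0.281]
ee_rot: [-1.177, -2.907, 0.005]
wrist_force: [-0.6, -0.3, -1.5]
finger_gap: 0.0628
```

```bash
python3 -c "
from h import *
goC(.0445,.185,.072);snap('wrist','w22.png')"
```

```text
t 19.12 go 0.7965 2.2533 -0.0494 turn -2.095 or 1.905 q6 -1.494
```

View pics/w22.png

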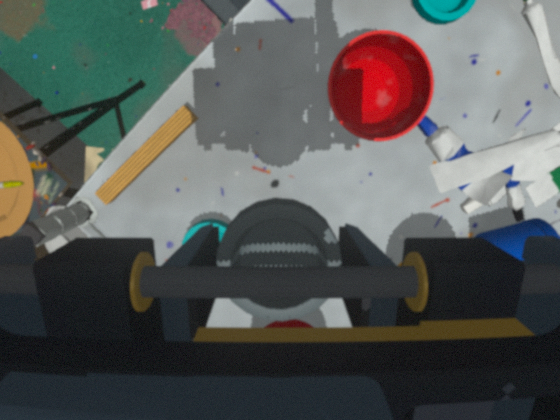

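Emit:
move_arm(
  motion=[
    [0.35,0.98,-0.15,-0.8],
    [0.35,0.98,-0.15,-0.8],
    [0.35,0.98,-0.15,-0.8],
    [0.35,0.98,-0.15,-0.8],
    [0.35,0.98,-0.15,-0.8],
  ],
)

```text
clock: 19.8
position: [0.5124, -0.1355, 0.3125]
ee_rot: [-0.217, -3.13, 0.005]
wrist_force: [-0.3, -0.4, -0.5]
finger_gap: 0.0627
```

```bash
python3 -c "
from h import *
goC(.0445,.190,.074)"
```

```text
t 19.8 go -0.3785 1.2776 0.0791 turn -1.293 or 2.707 q6 -1.731
```

Emit:
move_arm(
  motion=[
    [-0.29,0.98,0,-0.9],
    [-0.29,0.98,0,-0.9],
    [-0.29,0.98,0,-0.9],
    [-0.29,0.98,0,-0.9],
    [-0.29,0.98,0,-0.9],
  ],
)

```text
clock: 20.42
position: [0.5969, 0.0505, 0.3108]
ee_rot: [0.878, -3.011, 0.002]
wrist_force: [-0.1, -0.7, -2.0]
finger_gap: 0.0628
```

```bash
python3 -c "
from h import *
goC(.0445,.190,.074)"
```

```text
t 20.43 go -0.2609 0.1696 0.0748 turn -0.394 or 3.606 q6 -2.09
```

Emit:
move_arm(
  motion=[
    [-0.15,0.1,0,-0.2],
    [-0.26,0.17,0.03,-0.394],
    [-0.26,0.17,0.075,-0.394],
    [-0.26,0.17,0.075,-0.394],
    [-0.26,0.17,0.075,-0.394],
  ],
)

```text
clock: 21.05
position: [0.6221, 0.1058, 0.2956]
ee_rot: [1.326, -2.841, 0.001]
wrist_force: [-0.2, -0.2, -0.7]
finger_gap: 0.0627
```

```bash
python3 -c "
from h import *
whereC(.074);goC(.026,.1576,.074);goC(.0175,.1435,.074);snap('wrist','w23.png')"
```

```text
C [ 0.0434 -0.0004  0.1906] F(mag) [-0.6  0.1 -0.5] gap 0.06273595056116126
t 21.05 go -0.0085 0.0018 0.1864 turn -0.004 or 3.996 q6 -2.31
t 21.05 go -0.0074 0.0017 0.2687 turn -0.004 or 3.996 q6 -2.31
```

View pics/w23.png

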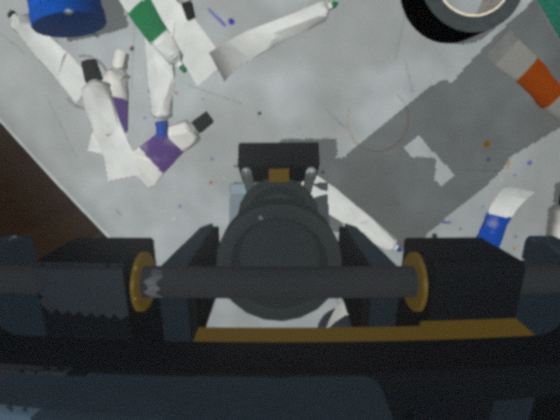

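Emit:
move_arm(
  motion=[
    [-0.008,0.002,0.1,0],
    [-0.008,0.002,0.18,0],
    [-0.008,0.002,0.205,0],
    [-0.008,0.002,0.23,0],
    [-0.008,0.002,0.255,0],
    [-0.008,0.002,0.275,0],
    [-0.008,0.002,0.285,0],
    [-0.008,0.002,0.285,0],
  ],
)

```text
clock: 22.1
position: [0.6222, 0.1072, 0.2385]
ee_rot: [1.327, -2.839, 0.001]
wrist_force: [-6.8, -3.2, 11.4]
finger_gap: 0.0627
```

```bash
python3 -c "
from h import *
whereC(.074)
snap('wrist','w24.png')
w=cv2.imread('pics/w24.png')[165:345,200:360]
cv2.imwrite('pics/w24c.png',cv2.convertScaleAbs(cv2.resize(w,None,fx=3.3,fy=3.3,interpolation=cv2.INTER_CUBIC),alpha=2.6,beta=-40))
"
```

```text
C [0.0158 0.0003 0.1407] F(mag) [-0.2  3.2 13.3] gap 0.06265078690449548
```

View pics/w24c.png

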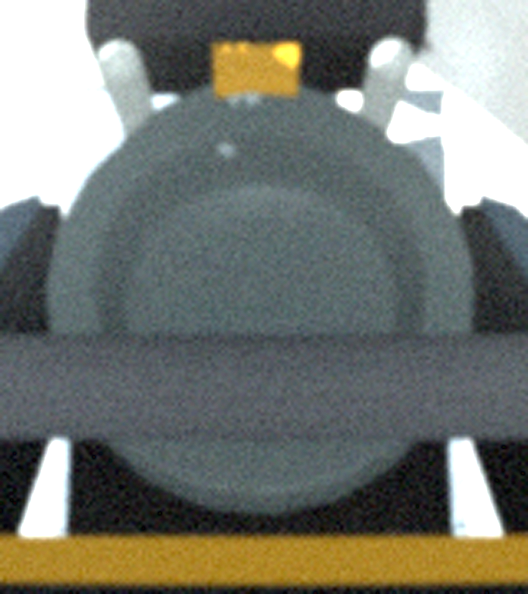

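```bash
python3 -c "
from fit import *
X=lambda v:v/3.3+199.7
Y=lambda v:v/3.3+164.7
for t in (98,106): print(fitrim('w24',dict(l=X(47),r=X(472),t=Y(t),b=Y(512)),dict(l=X(97),r=X(428)),x0=(.02,0,.155,.2)))
whereC(.074);goC(.0175,.149,.074);goC(-.0005,.149,.074)
"
```

```text
(array([0.01786787, 0.00085572, 0.15126218, 0.41905556]), array([ 0.06658608,  0.83225011, -0.00831788,  0.00876623,  0.06113571,
       -0.95768507]))
(array([0.01874489, 0.00085454, 0.15097167, 0.47781968]), array([ 0.06026454,  0.84070801, -0.00194363,  0.00209374,  0.06151768,
       -0.95959013]))
C [0.0158 0.0003 0.1407] F(mag) [-0.6  3.  13.3] gap 0.0630653315074127
t 22.15 go 0.0137 -0.0017 -0.0402 turn -0.003 or 3.997 q6 -2.308
t 22.15 go 0.0913 -0.002 0.0053 turn -0.003 or 3.997 q6 -2.308
```

```bash
python3 -c "
from fit import *
X=lambda v:v/3.3+199.7
Y=lambda v:v/3.3+164.7
for t in (98,106): print(fitrim('w24',dict(l=X(47),r=X(472),t=Y(t),b=Y(512)),dict(l=X(97),r=X(428)),x0=(.018,0,.150,-.15)))
"
```

```text
(array([ 0.01477647,  0.00085585,  0.15176509, -0.12557643]), array([ 0.05533563,  0.85068904, -0.01284513,  0.01143213,  0.08220129,
       -0.98773958]))
(array([ 0.01504548,  0.00085489,  0.15156026, -0.19126776]), array([ 0.04333893,  0.86444344, -0.01017252,  0.00889068,  0.09481348,
       -1.00268552]))
```

Emit:
move_arm(
  motion=[
    [0.014,-0.002,-0.04,0],
    [0.04,-0.002,-0.025,0],
    [0.087,-0.002,0.003,0],
    [0.087,-0.002,0.003,0],
    [0.087,-0.002,0.003,0],
  ],
)

```text
clock: 22.78
position: [0.6113, 0.0935, 0.2379]
ee_rot: [1.326, -2.839, 0.001]
wrist_force: [-0.9, 0.5, -1.3]
finger_gap: 0.0625
```

```bash
python3 -c "
from h import *
whereC(.074)
for z in(.125,.118,.105,.094):goC(.0005,z,.074)
snap('wrist','w25.png')
w=cv2.imread('pics/w25.png')[165:345,200:360]
cv2.imwrite('pics/w25c.png',cv2.convertScaleAbs(cv2.resize(w,None,fx=3.3,fy=3.3,interpolation=cv2.INTER_CUBIC),alpha=2.6,beta=-40))
"
```

```text
C [ 3.000e-04 -1.000e-04  1.489e-01] F(mag) [-0.8  1.  -1.1] gap 0.06253049072248368
t 22.77 go -0.0611 0.0001 0.1026 turn -0.003 or 3.997 q6 -2.327
t 22.77 go -0.0788 0.0001 0.1328 turn -0.003 or 3.997 q6 -2.327
t 22.77 go -0.1117 0.0 0.1889 turn -0.003 or 3.997 q6 -2.327
t 22.77 go -0.1396 -0.0 0.2363 turn -0.003 or 3.997 q6 -2.327
```

View pics/w25c.png

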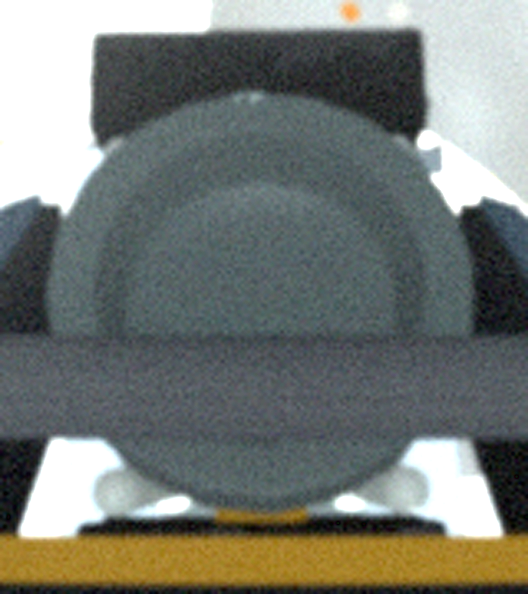

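Emit:
move_arm(
  motion=[
    [-0.02,0,0.034,0],
    [-0.04,0,0.068,0],
    [-0.061,0,0.103,0],
    [-0.07,0,0.118,0],
    [-0.079,0,0.133,0],
    [-0.079,0,0.133,0],
  ],
)

```text
clock: 23.58
position: [0.6215, 0.1057, 0.2112]
ee_rot: [1.327, -2.839, 0.001]
wrist_force: [-1.3, -0.6, 1.0]
finger_gap: 0.0629
```

```bash
python3 -c "
from h import *
whereC(.074)
goC(.0005,.094,.074)
snap('wrist','w26.png')
w=cv2.imread('pics/w26.png')[165:345,200:360]
cv2.imwrite('pics/w26c.png',cv2.convertScaleAbs(cv2.resize(w,None,fx=3.3,fy=3.3,interpolation=cv2.INTER_CUBIC),alpha=2.6,beta=-40))
"
```

```text
C [ 8.000e-04 -1.000e-04  1.178e-01] F(mag) [-0.6  0.6  1.5] gap 0.06292186424859547
t 23.57 go -0.059 0.0001 0.1034 turn -0.003 or 3.997 q6 -2.31
```

View pics/w26c.png

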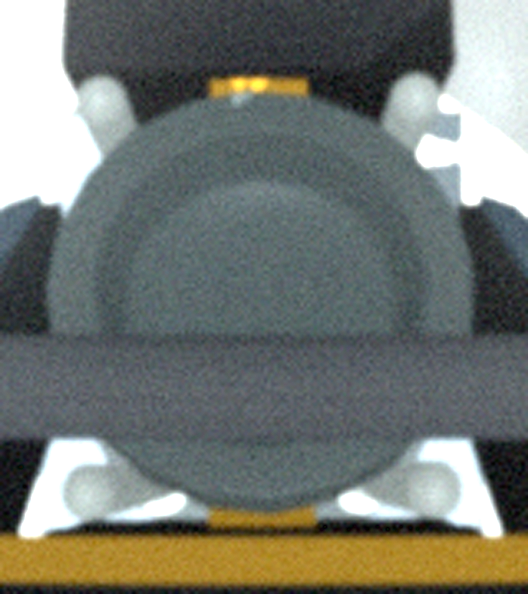

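Emit:
move_arm(
  motion=[
    [-0.01,0,0.018,0],
    [-0.02,0,0.035,0],
    [-0.03,0,0.053,0],
    [-0.04,0,0.07,0],
    [-0.05,0,0.087,0],
    [-0.059,0,0.103,0],
    [-0.065,0,0.114,0],
    [-0.065,0,0.114,0],
  ],
)

```text
clock: 24.62
position: [0.6298, 0.1157, 0.1883]
ee_rot: [1.327, -2.839, 0.001]
wrist_force: [-2.7, -1.8, 3.8]
finger_gap: 0.0627
```

```bash
python3 -c "
from h import *
whereC(.074)
snap('wrist','w27.png')
w=cv2.imread('pics/w27.png')[165:345,200:360]
cv2.imwrite('pics/w27c.png',cv2.convertScaleAbs(cv2.resize(w,None,fx=3.3,fy=3.3,interpolation=cv2.INTER_CUBIC),alpha=2.6,beta=-40))
"
```

```text
C [ 0.0005 -0.0001  0.0915] F(mag) [-0.8  0.9  4.9] gap 0.06272160179590762
```

View pics/w27c.png

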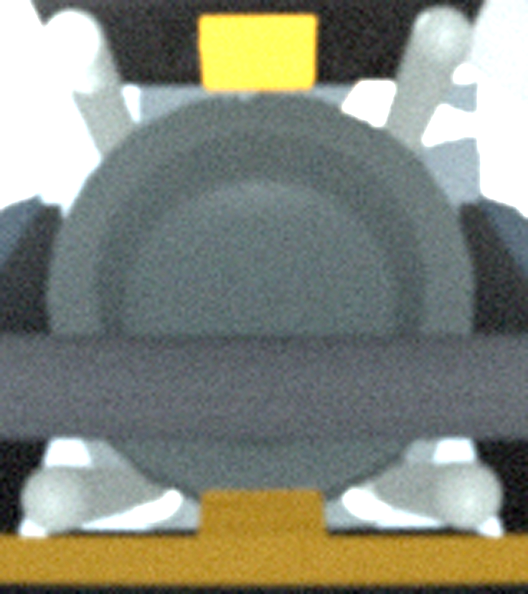

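Emit:
move_arm(
  motion=[
    [-0.005,0,0.01,0],
    [-0.01,0,0.02,0],
    [-0.01,0,0.02,0],
  ],
)

```text
clock: 25.05
position: [0.6312, 0.1173, 0.1847]
ee_rot: [1.327, -2.84, 0.001]
wrist_force: [-4.7, -0.8, 7.7]
finger_gap: 0.0627
```

Emit:
move_arm(
  motion=[
    [0,0,0,0],
    [0,0,0,0],
    [0,0,0,0],
    [0,0,0,0],
  ],
  hand=1,
)

```text
clock: 25.55
position: [0.6312, 0.1173, 0.1846]
ee_rot: [1.327, -2.84, 0.001]
wrist_force: [-0.1, -0.0, -0.1]
finger_gap: 0.0909
```

Emit:
move_arm(
  motion=[
    [0,0,-0.15,0],
    [0,0,-0.45,0],
    [-0.2,0,-0.7,0],
    [-0.25,0,-0.75,0],
    [-0.25,0,-0.75,0],
  ],
)

```text
clock: 26.18
position: [0.6643, 0.1565, 0.3341]
ee_rot: [1.328, -2.839, 0.001]
wrist_force: [-1.2, -0.1, -0.7]
finger_gap: 0.0913
```

```bash
python3 -c "
from h import *
snap('wrist','w28.png');over('w28',[.110],(200,60,360,240),3.3,'w28o.png')
"
```

```text
(no output)
```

View pics/w28o.png

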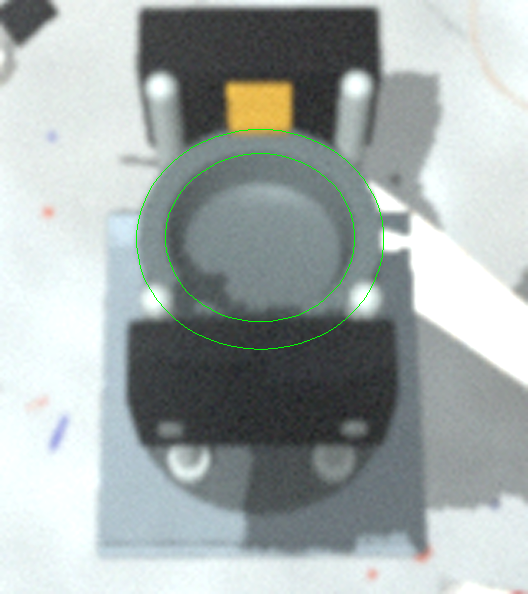

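Rim matches the held level, with the front bolt over it. I'll move the arm aside and check the back catch and the bystanders from the fixed cameras.

Emit:
move_arm(
  motion=[
    [0,0.3,-0.2,0],
    [0,0.8,-0.2,0],
    [0,1,-0.2,0],
    [0,1,-0.2,0],
    [0,1,-0.2,0],
  ],
)

```text
clock: 26.85
position: [0.5094, 0.2844, 0.3724]
ee_rot: [1.328, -2.835, 0.001]
wrist_force: [0.4, -0.4, 0.7]
finger_gap: 0.0912
```

```bash
python3 -c "
from h import *
snap('scene','s30.png');snap('top','t30.png')
a=cv2.imread('pics/s30.png')[150:230,200:280];b=cv2.imread('pics/t30.png')
cv2.imwrite('pics/f.png',np.hstack([cv2.resize(a,(400,400),interpolation=cv2.INTER_CUBIC),cv2.resize(b[130:310,90:440],(400,206)).repeat(1,0) if 0 else cv2.copyMakeBorder(cv2.resize(b[125:315,90:440],(400,217)),0,183,0,0,cv2.BORDER_CONSTANT)]))
over('t30',[.11],(160,135,260,210),5,'t30o.png',1.2)
"
```

```text
(no output)
```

View pics/f.png

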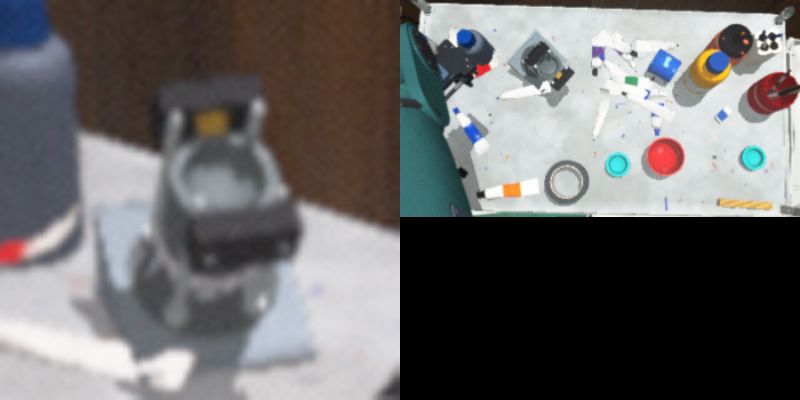

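View pics/t30o.png

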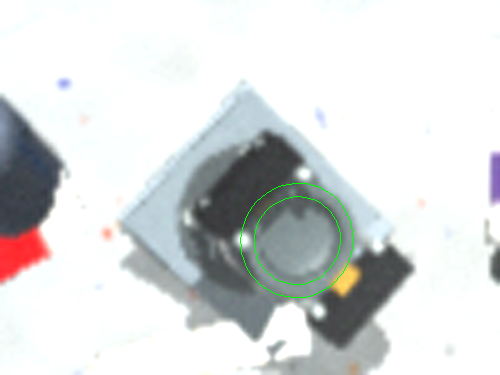

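The back catch shows out, at (210,122) in the scene crop. The rim sits at the held level, and the bowl, bottle and eraser haven't moved. The gripper is above the bottle region but clear of it. Handing in.

```bash
python3 -c "
from h import *
s=ctrl.read_state();print(s['clock'],s['wrist_force']);print(ctrl.job_done())"
```

```text
26.95 [-0.07455083 -0.11403684 -0.44364567]
the job is handed in; nothing more can be done
None
```

I pressed both grey dishes into the dispenser, one at a time, and handed the job in at about 27 s. No verdict was reported.

- **How it went:** The tool can't tilt, so I gripped each dish across the dispenser's open sides. I tilted it about 30° in the grip by pressing its back edge on the back housing, then pushed it down along the rods until the catches closed over it. The first dish, released while still level, came to rest on the front housing. I regripped it and put it in with the tilt.
- **Last checks:** In the wrist and top views the top rim matches the held level (110 mm). The front catch is over the rim in the last close wrist view, and both catches were out over it just before I released the second dish. In the scene view the back catch is still out. The bowl, bottle and eraser look unmoved, and the wrist force was about zero.
- **Not confirmed:** I didn't measure the platform height or see the lower two dishes directly. One of my tilt fits from the wrist pictures was ambiguous, so I relied on the catch and rim views instead.

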